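# Move three glass blanks on to their next station

## Robot

A 6-joint arm with a two-finger parallel gripper is mounted at the origin on the work surface. World frame = base frame: x ahead of the robot, y to its left, z up, the work surface at z = 0. Lengths are in mm, angles in rad, forces in N, time in s.
With the tool pointing down it reaches from about 350 to 875 mm from the base axis. Payload 4.2 kg.
Tool frame: the origin (TCP) lies midway between the tips of the shut fingers; the grasp point (between the pads) lies 19 mm behind it; z points along the fingers, y is the direction in which the jaws open and shut (so a half turn about z gives the same grasp; the last joint's range is limited). The gripper opens to 85 mm and grips with 20 to 120 N. Pads are 22 mm wide; open, the fingers measure 114 mm over their backs; the gripper's body (76 mm by 85 mm) begins 54 mm behind the grasp point. The pads swing forward as they close: fully open they stand 13 mm farther back than shut.
Start: joints at [1.378, 0.385, 0.008, 0, -1.194, -0.259], TCP at [272.832, 562.283, 231.312] pointing down, gripper open.
Joint ranges: [-3.14, 3.14], [-1.21, 2.06], [-1.07, 1.41], [-3.16, 2.05], [-2.99, -0.16], [-3.1, 3.1]. Speed limits (rad/s): [2.79, 2.79, 3.14, 3.14, 3.14, 3.14].

## Interface

Orientations are given as a unit quaternion [x, y, z, w].
In Python, from bench import arm, eyes, nets gives the robot as it stands.
- The arm moves only by the tool jog_arm, never from a script. Its argument "rows" is a list of rows, each a list of 3 entries, a list of its own where there are three numbers: the shift along the tool's x, y, z in cm, then the turn, a rotation vector about the tool's x, y, z in degrees, then the finger opening in cm, from 0 to 8.54. In form: [[[x, y, z], [ax, ay, az], jaw], ...]. A call has 1 to 10 rows; each row shifts and turns the commanded pose from where the row before left it, along the tool's axes as they then stand; what a row does not reach is not made up. A row lasts 1/8 s, in which the tool goes at most 62.5 mm and 10.7 degrees, less where a joint would pass 70% of its speed; a pose out of reach is approached as far as the arm can. A call with a gripper value outside its range is refused whole. The fingers move at their own pace and stop on an object; the grip force is fixed at half the most. Time passes only in rows, so rows that do not move let the fingers close. It gives the time, the measured TCP pose, the force and the opening at its end, in the units of the state.
- arm.read_state(): the state, without advancing time (a new reading comes with each control period).
- eyes.get_image(name): name is "side" or "top"; returns the picture (420x560x3 uint8, red, green, blue); there is no depth.
- eyes.camera_model(name): a dict with "K" (3x3 intrinsics, pixels), "k1" (the pictures are not rectified: a ray, as slopes to the right and down, at radius r is drawn at 1 + k1 r^2 times it, then the intrinsics apply), "rvec" (rotation vector, rad) and "tvec" (3), from world to camera coordinates, as OpenCV has them. Camera axes: x right, y down, z forward; pixel columns grow to the right and rows downward; lengths in mm; the calibration is good to about 2 mm. A picture is of the moment at which its call begins. camera_model takes no time and is no camera call.
- arm.job_done(): hands the job in, once; it reports no verdict.
Trained networks look in the newest picture that a camera, given by its name, has taken for a name from the list of things; names that differ only in an ending like _2 or _b are one class to them, and where a whole thing is asked for, a point or a joint stands for the part that bears it (a point fixed in the world has none). Each returns a list of dicts, best first, with "conf" (0 to 1); they miss things now and then, are a little off and sometimes report something else, mostly with a low value. They report only what shows in the picture. A call takes as long as a camera call.
- nets.boxes_of(camera, name): "position" ([column, row] as shares, 0 to 1, of the picture: columns of its width, rows of its height, amid what is visible of it).
The state is a dict: "clock": time; "joints": joint angles; "joint_vel": joint speeds; "joint_efforts": joint torques, N m; "position": TCP position; "ee_rot": TCP orientation; "contact_force": force on the tool from outside, world axes, zero at the start; "wrist_torque": the same for the moment, N m; "gripper_width": finger opening in mm.
Only numpy, scipy, OpenCV 4.12 (cv2) and the standard library are available. Lean on these libraries where they do the work, as an engineer would, in place of code of your own. Each camera call takes 0.05 s, during which the arm holds its last target.

## Task

Every piece of frosted glass on this glass cutter's bench has to move on to its next station: the tall round vase to the middle of the rubber mat, the square vase to the middle of the light panel, and the short tumbler to the middle of the turntable. All three stations are taken; the empty cork pad is free for parking a piece on the way. Leave each glass standing upright; never drop it, tip it over or knock it against another, and leave the grit jar and the loose copper wheel where they are.

Things in the scene. Friction and masses are not known exactly. Their poses are not given: they have to be found in the camera images.
- vase_center (a point): The tall round vase: straight upright tube of frosted pale glass, 50 mm in diameter, 125 mm tall, open at the top, wall 4 mm, about 0.3 kg; best taken from above by its outer sides, 15 to 25 mm below the rim. At the start it stands on the turntable; the point is at its centre, half-way up, on its axis; z points up when it stands.
- square_vase_center (a point): The square vase: straight upright square tube of the same frosted glass, 50 x 50 mm across the flats, 100 mm tall, open at the top, wall 5 mm, about 0.3 kg; best taken from above by its outer sides, 15 to 25 mm below the rim. At the start it stands on the rubber mat; the point is at its centre, half-way up, on its axis; z points up when it stands. x and y point square to its flat sides.
- tumbler_center (a point): The tumbler: short wide round tube of the same frosted glass, 62 mm in diameter, 70 mm tall, open at the top, wall 4 mm, about 0.22 kg; best taken from above by its outer sides, 15 to 25 mm below the rim. At the start it stands on the light panel; the point is at its centre, half-way up, on its axis; z points up when it stands.
- turntable_top (a point): The marking turntable: round steel disc, 120 mm in diameter, on a narrower dark foot; top face 30 mm above the bench. It does not turn. Fixed to the bench. The point is the middle of its top face, z up.
- mat_top (a point): The rubber cutting mat: dark square slab, 110 x 110 mm, 8 mm thick. Fixed to the bench. The point is the middle of its top face, z up.
- panel_top (a point): The light panel for inspection: flat rectangular aluminium box, 125 x 110 mm, with a white top face, 20 mm above the bench. Fixed to the bench. The point is the middle of its top face, z up. x is along the 125 mm side.
- cork_pad_top (a point): The cork pad: round, brown, 100 mm in diameter, 10 mm thick, empty at the start, free for parking a piece. Fixed to the bench. The point is the middle of its top face, z up.
- jar_center (a point): Bystander: closed jar of grit, grey with a steel screw lid, 52 mm in diameter, 65 mm tall, loose, standing on the bench among the stations. The point is at its centre, half-way up.
- cut_wheel_center (a point): Bystander: spare copper cutting wheel lying flat on the bench among the stations: disc 72 mm in diameter and 12 mm thick with a steel hub 28 mm in diameter on top, 28 mm tall in all, loose. The point is on its axis, half-way up.

How it is judged:
By the outcome, as a careful person would: the job done as asked, in the order asked, and still so for the second after the job is handed in, with the robot touching nothing.
It also fails if it takes over 112 s, if anything falls off the work surface, if the arm or the gripper's body presses on something with over 40 N, if the wrist force passes 120 N, or if a joint passes its speed limit or range.

## Working session

There is one attempt and no reset: what is moved stays moved. The work goes in short steps, Python scripts to look and compute and a tool call to move; the robot and the scene stay as the last step left them, time stands still between calls to the robot, and variables do not carry over. Pictures are saved under pics/ and viewed, and the job is handed in when it is done.

Besides the shell and the picture viewer there is one more tool, called after "Emit:" in YAML: its name, and indented under it one key for each argument. jog_arm: Moves the arm, as the interface text tells. Its arguments: {"type":"object","properties":{"rows":{"type":"array","items":{"type":"array"}}},"required":["rows"]}

```bash
mkdir -p pics; ls
python3 - <<'E'
from bench import arm,eyes,nets
import cv2,json
print(arm.read_state())
for n in("top","side"):
    im=eyes.get_image(n); cv2.imwrite(f"pics/{n}0.png",im[:,:,::-1])
    print(n,eyes.camera_model(n))
    for o in ["vase_center","square_vase_center","tumbler_center","turntable_top","mat_top","panel_top","cork_pad_top","jar_center","cut_wheel_center"]:
        r=nets.boxes_of(n,o)
        print(o,[(round(d["conf"],2),round(d["position"][0]*560,1),round(d["position"][1]*420,1)) for d in r[:2]])
E
```

```text
pics
{'clock': 0.0, 'joints': array([ 1.37762211e+00,  3.85544211e-01,  6.64990161e-03, -4.99691771e-04,
       -1.19398506e+00, -2.58615626e-01]), 'joint_vel': array([-0.00057688, -0.00022666,  0.00010001, -0.00092692,  0.00167099,
       -0.00123656]), 'joint_efforts': array([-3.43730580e-04, -3.92288053e+01,  1.88403332e+01,  4.18606684e+00,
       -4.62789059e-03,  1.07316362e-05]), 'position': array([272.58188931, 561.79262935, 230.2383442 ]), 'ee_rot': array([ 9.74572850e-01, -2.24068339e-01, -1.98024044e-04,  1.04855818e-03]), 'contact_force': array([-0.06669883,  1.18801624, -0.2342758 ]), 'wrist_torque': array([-0.03292213,  0.01513476, -0.01201105]), 'gripper_width': 85.20001354254097}
top {'K': array([[385.79158206,   0.        , 276.63856284],
       [  0.        , 385.79158206, 211.98199865],
       [  0.        ,   0.        ,   1.        ]]), 'k1': -0.09902995574360242, 'rvec': array([ 2.11170378, -2.13879644,  0.20391194]), 'tvec': array([-18.91305587, 555.9373072 , 754.28587549])}
vase_center [(0.9, 432.2, 283.0)]
square_vase_center [(0.8, 319.9, 168.2)]
tumbler_cent
[... 241 characters left out ...]
.67, 223.9, 180.3), (0.4, 154.6, 208.9)]
side {'K': array([[410.35306833,   0.        , 273.499084  ],
       [  0.        , 410.35306833, 205.67768361],
       [  0.        ,   0.        ,   1.        ]]), 'k1': -0.05978007620941085, 'rvec': array([ 2.12967989, -0.45506304,  0.21049753]), 'tvec': array([-489.09544286,  200.42985945,  771.12929364])}
vase_center [(0.59, 280.6, 331.0)]
square_vase_center [(0.67, 340.8, 234.5)]
tumbler_center [(0.68, 237.2, 219.5)]
turntable_top [(0.64, 282.5, 373.4)]
mat_top [(0.65, 344.8, 264.6)]
panel_top [(0.62, 242.8, 240.7)]
cork_pad_top [(0.97, 256.9, 181.4), (0.18, 340.4, 232.6)]
jar_center [(0.79, 263.9, 273.8)]
cut_wheel_center [(0.92, 298.5, 205.1)]
```

View pics/top0.png

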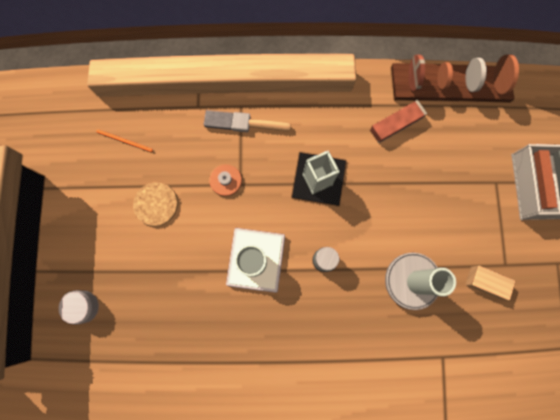

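View pics/side0.png

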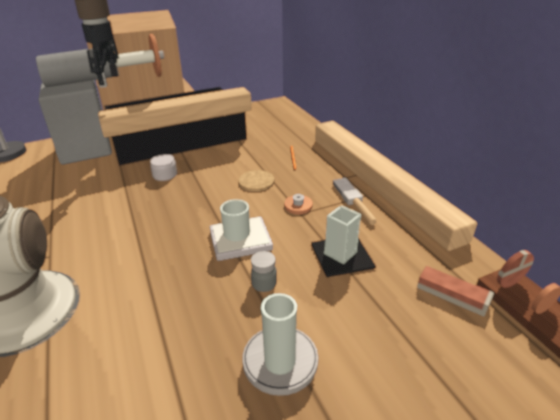

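The top view shows the turntable at about (413,281) with the tall vase on it (rim about (442,282)). The mat is at (320,179) with the square vase (rim about (322,165)), the panel at (256,261) with the tumbler (rim about (251,260)), the jar at (326,259), the cork pad at (155,204) and the wheel at (226,180). The nets agree. Next I'll localise each one and check with overlays.

```bash
cat > h.py <<'E'
import numpy as np,cv2
from bench import arm,eyes,nets
def cam(n):
    m=eyes.camera_model(n);R=cv2.Rodrigues(m["rvec"])[0];return m["K"],m["k1"],R,np.array(m["tvec"])
def proj(n,P):
    K,k,R,t=cam(n);P=np.atleast_2d(np.asarray(P,float))
    m=eyes.camera_model(n)
    return cv2.projectPoints(P.reshape(-1,1,3),m["rvec"],m["tvec"],K,np.array([k,0,0,0.]))[0].reshape(-1,2)
def back(n,uv,z):
    K,k,R,t=cam(n)
    p=cv2.undistortPoints(np.array([[uv]],float),K,np.array([k,0,0,0.]))[0,0]
    d=R.T@np.array([p[0],p[1],1]);c=-R.T@t
    return c+d*(z-c[2])/d[2]
def circ(x,y,z,r,n=60):
    a=np.linspace(0,2*np.pi,n);return np.c_[x+r*np.cos(a),y+r*np.sin(a),0*a+z]
def rect(x,y,z,w,h,th):
    c,s=np.cos(th),np.sin(th)
    q=np.array([[1,1],[-1,1],[-1,-1],[1,-1],[1,1]])*[w/2,h/2]
    return np.c_[x+q[:,0]*c-q[:,1]*s,y+q[:,0]*s+q[:,1]*c,np.full(5,z)]
E
python3 - <<'E'
from h import *
for n,uv,z in[("turn",(413,281),30),("vaserim",(442,282),155),("mat",(320,179),8),("sqrim",(322,166),108),("panel",(256.5,261),20),("tumrim",(251,261),90),("jar",(326,258),65),("cork",(155,204),10),("wheel",(226,180),12)]:
    p=back("top",uv,z); print(n,p.round(1), np.hypot(*p[:2]).round(), proj("side",p).round(1))
for a in[(301,153),(347,157),(339,206),(292,200)]: print("matc",back("top",a,8).round(1))
for a in[(235,229),(285,235),(277,293),(228,286)]: print("panc",back("top",a,20).round(1))
for f in("top","side"):
    im=cv2.imread(f"pics/{f}0.png")
    c=im[140:320,210:470] if f=="top" else im[180:400,200:400]
    cv2.imwrite(f"pics/{f}0z.png",cv2.resize(c,None,fx=3 if f=="top" else 2.7,fy=3 if f=="top" else 2.7,interpolation=cv2.INTER_CUBIC))
E
```

```text
turn [ 407.8 -312.4   30. ] 514.0 [[278.9 355. ]]
vaserim [ 404.2 -321.4  155. ] 516.0 [[278.  305.9]]
mat [ 638.3 -124.7    8. ] 650.0 [[341.7 254.2]]
sqrim [ 637.3 -117.4  108. ] 648.0 [[343.  214.4]]
panel [456.1  18.1  20. ] 456.0 [[238.5 234.6]]
tumrim [452.   25.4  90. ] 453.0 [[233.3 207.6]]
jar [ 457.5 -124.3   65. ] 474.0 [[262.3 257.8]]
cork [585.1 244.8  10. ] 634.0 [[255.4 179. ]]
wheel [637.4  86.   12. ] 643.0 [[297.7 202.9]]
matc [700.1 -83.6   8. ]
matc [ 689.7 -188.5    8. ]
matc [ 575.8 -164.9    8. ]
matc [590.7 -60.7   8. ]
panc [525.5  64.2  20. ]
panc [511.1 -43.5  20. ]
panc [388.5 -24.7  20. ]
panc [404.2  78.5  20. ]
```

View pics/top0z.png

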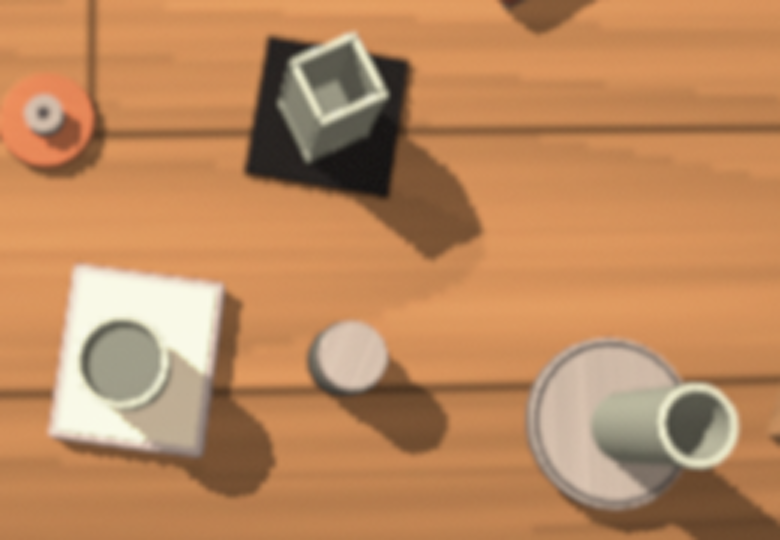

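View pics/side0z.png

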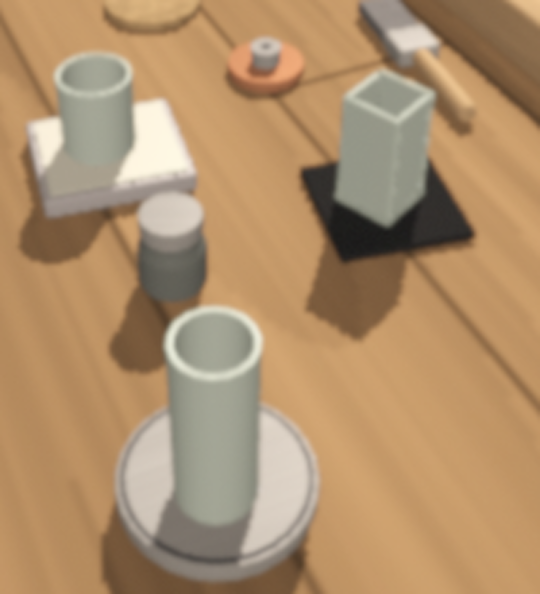

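```bash
cat > fit.py <<'E'
from h import *
from scipy.optimize import least_squares
T=lambda p:np.array([(p[0]+.5)/3-.5+210,(p[1]+.5)/3-.5+140])
S=lambda p:np.array([(p[0]+.5)/2.7-.5+200,(p[1]+.5)/2.7-.5+180])
def ext(n,P):
    q=proj(n,P);return np.r_[q.min(0),q.max(0)]
def fc(name,z,r,x0,top=None,side=None):
    def f(p,which="ts"):
        o=[]
        if top and "t" in which:
            e=ext("top",circ(p[0],p[1],z,r,200));m=np.r_[T(top[:2]),T(top[2:])];o+=[a-b for a,b,c in zip(e,m,top) if c>=0]
        if side and "s" in which:
            e=ext("side",circ(p[0],p[1],z,r,200));m=np.r_[S(side[:2]),S(side[2:])];o+=[a-b for a,b,c in zip(e,m,side) if c>=0]
        return np.array(o)
    for w in (["t","s","ts"] if side and top else ["ts"]):
        s=least_squares(f,x0,kwargs=dict(which=w));print(name,w,s.x.round(1),"res",s.fun.round(1))
def fr(name,z,w,h,x0,top,side=[]):
    def f(p,which="ts"):
        c=rect(p[0],p[1],z,w,h,p[2])[:4];o=[]
        for n,F,L,k in(("top",T,top,"t"),("side",S,side,"s")):
            if k in which and L:
                q=proj(n,c)
                for a in L:
                    a=F(a);d=q-a;o+=list(d[np.argmin((d**2).sum(1))])
        return np.array(o)
    for k in(["t","s","ts"] if side else ["ts"]):
        s=least_squares(f,x0,kwargs=dict(which=k));print(name,k,s.x[:2].round(1),np.degrees(s.x[2]).round(1),"res",s.fun.round(1))
E
python3 - <<'E'
from fit import *
fc("vase",155,25,[404,-321],(657,382,739,469),(164,308,262,378))
fc("turn",30,60,[408,-312],(527,337,-1,510),(116,-1,319,562))
fc("tum",90,31,[452,25],(80,318,169,408),(56,53,133,101))
fc("jar",65,26,[457,-124],(313,320,388,393),(138,195,204,236))
fr("mat",8,110,110,[638,-124,-.2],[(269,37),(410,62),(388,197),(246,174)],[(302,173),(345,258),(472,235)])
fr("panel",20,125,110,[456,18,-.2],[(76,265),(223,285),(202,456),(51,434)],[(27,124),(167,100),(194,180),(46,197)])
fr("sq",108,50,50,[637,-117,.55],[(353,33),(388,95),(324,123),(288,66)],[(386,70),(434,92),(398,118),(343,95)])
for n in("top","side"):
    K,k,R,t=cam(n);print(n,(-R.T@t).round())
E
```

```text
vase t [ 405.2 -322.2] res [ 0.3  0.5 -0.3 -0.5]
vase s [ 404.8 -322.2] res [ 0.1 -0.8 -0.1  0.7]
vase ts [ 405.  -322.2] res [ 0.3  0.6 -0.3 -0.4  0.2 -0.9 -0.   0.7]
turn t [ 408.7 -312.8] res [-0.   0.2 -0.2]
turn s [ 410.9 -310.4] res [-0.2  0.2 -0. ]
turn ts [ 409.9 -311.4] res [-0.7 -0.3 -0.8 -0.5 -0.1  0.8]
tum t [452.8  25.1] res [-1.1 -1.   1.1  0.9]
tum s [454.3  22.7] res [-0.2  0.7  0.2 -0.6]
tum ts [453.6  24.5] res [-0.7 -1.4  1.4  0.5 -0.7  0.4 -0.4 -1. ]
jar t [ 456.6 -125.3] res [-0.3 -0.8  0.3  0.7]
jar s [ 457.4 -128.2] res [-1.4 -1.7  1.4  1.4]
jar ts [ 457.2 -126.4] res [ 0.2 -1.   0.9  0.4 -1.8 -2.2  0.9  0.8]
mat t [ 639.5 -122.8] -10.8 res [-0.3 -0.5  0.3 -0.6  0.8  1.  -0.7  0.1]
mat s [ 639.7 -124.9] -10.6 res [-1.4 -1.5 -1.2  0.9  2.6 -0.1]
mat ts [ 639.8 -123.6] -10.6 res [-0.1 -0.6  0.5 -0.8  1.2  0.7 -0.3  0.1 -1.6 -1.9 -1.5  0.4  2.2 -0.4]
panel t [459.7  19.9] -8.3 res [-0.5 -0.8  1.  -0.8  0.4  0.6 -0.9  0.9]
panel s [459.4  17.1] -10.1 res [-0.1 -1.1  0.6 -0.4  1.2 -1.2 -1.7  2.2]
panel ts [459.7  19.1] -9.0 res [ 0.2 -1.1  1.7 -0.5  0.4  0.9 -0.9  0.6 -0.6 -1.2 -0.2 -1.1  1.4 -2.3
 -1.2  1.9]
sq t [ 637.3 -118.2] 26.6 res [-0.  -0.7  0.4 -0.1 -0.2  1.6 -0.2 -0.9]
sq s [ 639.8 -117.7] 21.6 res [-0.9 -1.3  1.3  0.1 -0.3  1.4 -0.1 -0.4]
sq ts [ 638.3 -118.3] 24.6 res [ 0.6 -1.   0.3 -0.  -0.8  0.9  0.  -1.9 -2.2 -1.   0.7 -0.1  0.2  1.7
 -0.4  0.5]
top [406. -22. 845.]
side [ 252. -680.  590.]
```

Both cameras agree to within about 2 mm. My plan is to park the square vase on the cork, move the vase to the mat, the tumbler to the turntable, and then the square vase to the panel. I'll keep the jaw at 25° throughout.

```bash
cat >> h.py <<'E'
from scipy.spatial.transform import Rotation as Ro
def go(x,y,z,jaw=None):
    s=arm.read_state();p=s["position"];R=Ro.from_quat(s["ee_rot"]).as_matrix()
    Y=R[:,1];ja=np.degrees(np.arctan2(Y[1],Y[0]))%180
    print("t",round(s["clock"],2),"p",p.round(1),"jaw",ja.round(2),"tilt",np.degrees(R[:2,2]).round(2),"F",s["contact_force"].round(1),"w",round(s["gripper_width"],1),"q",s["joints"].round(2))
    dyaw=0
    if jaw is not None:
        dyaw=(jaw-ja+90)%180-90
        R=Ro.from_euler("z",dyaw,degrees=True).as_matrix()@R
    d=R.T@(np.array([x,y,z])-p)
    print("az(deg)",round(-dyaw,2)," then shift cm",(d/10).round(2),"len",np.linalg.norm(d).round(1))
E
python3 -c "
from h import *
go(638,-118,230,25)"
```

```text
t 1.0 p [272.8 562.3 231.3] jaw 64.11 tilt [ 0. -0.] F [-0.3  0.3  0.3] w 85.5 q [ 1.38  0.38  0.01  0.   -1.19 -0.26]
az(deg) 39.11  then shift cm [77.09 -4.34  0.13] len 772.1
```

Emit:
jog_arm:
  rows:
    - [[0, 0, 0], [0, 0, 9.8], 8.54]
    - [[0, 0, 0], [0, 0, 9.8], 8.54]
    - [[0, 0, 0], [0, 0, 9.8], 8.54]
    - [[0, 0, 0], [0, 0, 9.7], 8.54]
    - [[4.8, -0.27, 0], [0, 0, 0], 8.54]
    - [[4.8, -0.27, 0], [0, 0, 0], 8.54]
    - [[4.8, -0.27, 0], [0, 0, 0], 8.54]
    - [[4.8, -0.27, 0], [0, 0, 0], 8.54]
    - [[4.8, -0.27, 0], [0, 0, 0], 8.54]
    - [[4.8, -0.27, 0], [0, 0, 0], 8.54]

```text
clock: 2.25
position: [409.9, 306.8, 231.6]
ee_rot: [0.844, -0.537, 0.0, -0.0]
contact_force: [1.7, -0.3, -0.5]
gripper_width: 85.6
```

Emit:
jog_arm:
  rows:
    - [[4.8, -0.27, 0], [0, 0, 0], 8.54]
    - [[4.8, -0.27, 0], [0, 0, 0], 8.54]
    - [[4.8, -0.27, 0], [0, 0, 0], 8.54]
    - [[4.8, -0.27, 0], [0, 0, 0], 8.54]
    - [[4.8, -0.27, 0], [0, 0, 0], 8.54]
    - [[4.8, -0.27, 0], [0, 0, 0], 8.54]
    - [[4.8, -0.27, 0], [0, 0, 0], 8.54]
    - [[4.8, -0.27, 0], [0, 0, 0], 8.54]
    - [[4.8, -0.27, 0], [0, 0, 0], 8.54]
    - [[4.8, -0.27, 0], [0, 0, 0], 8.54]

```text
clock: 3.5
position: [637.4, -116.9, 231.4]
ee_rot: [0.843, -0.537, 0.0, -0.0]
contact_force: [1.3, 1.5, -0.1]
gripper_width: 85.7
```

```bash
python3 -c "
from h import *
go(638,-118,66,25)
cv2.imwrite('pics/t1.png',eyes.get_image('top')[:,:,::-1]);go(638,-118,66,25)"
```

```text
t 3.5 p [ 637.4 -116.9  231.4] jaw 25.02 tilt [ 0.02 -0.  ] F [ 1.3  1.5 -0.1] w 85.7 q [ 0.07  0.42  0.07  0.   -1.22  0.37]
az(deg) 0.02  then shift cm [ 0.12 -0.   16.54] len 165.4
t 3.55 p [ 639.3 -121.5  230.6] jaw 24.79 tilt [ 0.05 -0.13] F [ 5.1 -1.6  0.9] w 85.4 q [ 0.06  0.43  0.07  0.   -1.22  0.37]
az(deg) -0.21  then shift cm [-0.41 -0.03 16.46] len 164.6
```

Emit:
jog_arm:
  rows:
    - [[0, 0, 0], [0, 0, 0], 8.54]
    - [[0, 0, 0], [0, 0, 0], 8.54]
    - [[0, 0, 0], [0, 0, 0], 8.54]

```text
clock: 3.92
position: [636.5, -114.3, 231.7]
ee_rot: [0.844, -0.537, 0.0, -0.0]
contact_force: [-0.4, -0.2, -0.1]
gripper_width: 85.4
```

```bash
python3 -c "
from h import *
go(638,-118,66,25)
im=cv2.imread('pics/t1.png');cv2.imwrite('pics/t1z.png',cv2.resize(im[100:320,210:470],None,fx=2.6,fy=2.6))"
```

```text
t 3.92 p [ 636.5 -114.3  231.7] jaw 25.1 tilt [0.02 0.01] F [-0.4 -0.2 -0.1] w 85.4 q [ 0.07  0.42  0.07 -0.   -1.22  0.37]
az(deg) 0.1  then shift cm [ 0.4   0.02 16.57] len 165.8
```

View pics/t1z.png

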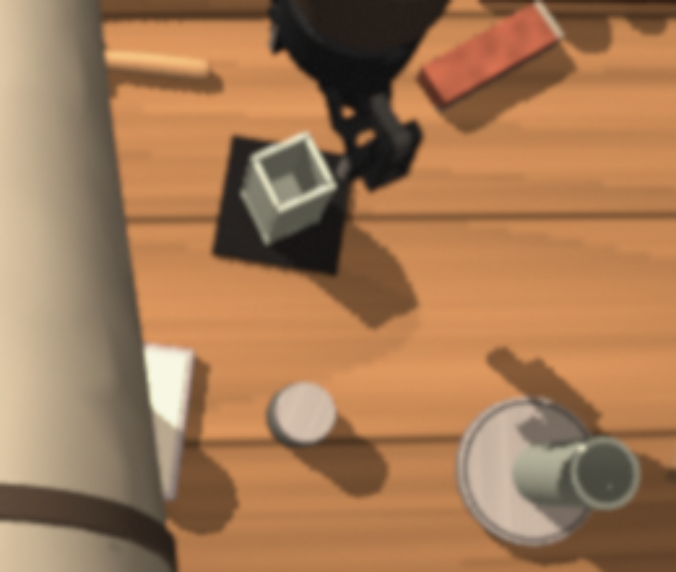

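The gripper is over the mat, shifted up and right by its height. The square vase rim is clear at crop (293,170). I'll project the fingertips to check this view against the forward kinematics.

```bash
python3 -c "
from h import *
p=np.array([638,-117.5,231+13]);d=np.array([np.cos(np.radians(25)),np.sin(np.radians(25)),0])
q=proj('top',[p+48*d,p-48*d,p]);print(((q-[210,100])*2.6).round())
cv2.imwrite('pics/s1.png',eyes.get_image('side')[:,:,::-1]);
q=proj('side',[p+48*d,p-48*d,p]);print(q.round())"
```

```text
[[282.  43.]
 [352. 171.]
 [317. 106.]]
[[363. 145.]
 [334. 163.]
 [349. 154.]]
```

View pics/s1.png

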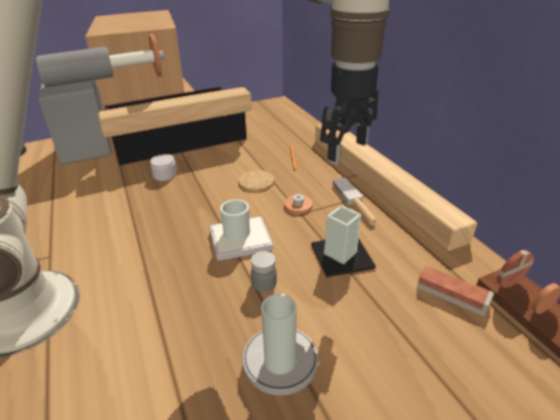

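Fingertips appear at side (334,160) and (362,142), which matches the projection, so I'm descending.

Emit:
jog_arm:
  rows:
    - [[0.35, 0, 2.5], [0, 0, 0], 8.54]
    - [[0, 0, 2.5], [0, 0, 0], 8.54]
    - [[0, 0, 2.5], [0, 0, 0], 8.54]
    - [[0, 0, 2.0], [0, 0, 0], 8.54]
    - [[0, 0, 2.0], [0, 0, 0], 8.54]
    - [[0, 0, 2.0], [0, 0, 0], 8.54]
    - [[0, 0, 1.5], [0, 0, 0], 8.54]
    - [[0, 0, 1.5], [0, 0, 0], 8.54]
    - [[0, 0, 0], [0, 0, 0], 8.54]
    - [[0, 0, 0], [0, 0, 0], 8.54]

```text
clock: 5.22
position: [638.8, -118.6, 66.9]
ee_rot: [0.844, -0.537, 0.001, -0.0]
contact_force: [0.4, 0.6, 0.5]
gripper_width: 85.4
```

Emit:
jog_arm:
  rows:
    - [[0, 0, 0], [0, 0, 0], 7]
    - [[0, 0, 0], [0, 0, 0], 6.2]
    - [[0, 0, 0], [0, 0, 0], 5.8]
    - [[0, 0, 0], [0, 0, 0], 5.4]
    - [[0, 0, 0], [0, 0, 0], 5.0]
    - [[0, 0, 0], [0, 0, 0], 4.5]
    - [[0, 0, 0], [0, 0, 0], 4]
    - [[0, 0, 0], [0, 0, 0], 4]

```text
clock: 6.22
position: [638.3, -118.6, 66.6]
ee_rot: [0.843, -0.537, 0.0, -0.0]
contact_force: [-0.9, -0.2, 3.5]
gripper_width: 49.4
```

```bash
python3 -c "
from h import *
go(585,245,230)
im=eyes.get_image('side');cv2.imwrite('pics/s2.png',cv2.resize(im[120:300,250:450],None,fx=3,fy=3)[:,:,::-1])"
```

```text
t 6.22 p [ 638.3 -118.6   66.6] jaw 25.02 tilt [ 0.02 -0.01] F [-0.9 -0.2  3.5] w 49.4 q [ 0.06  0.57 -0.13  0.   -0.87  0.37]
az(deg) 0  then shift cm [-35.2  -10.55 -16.34] len 402.2
```

View pics/s2.png

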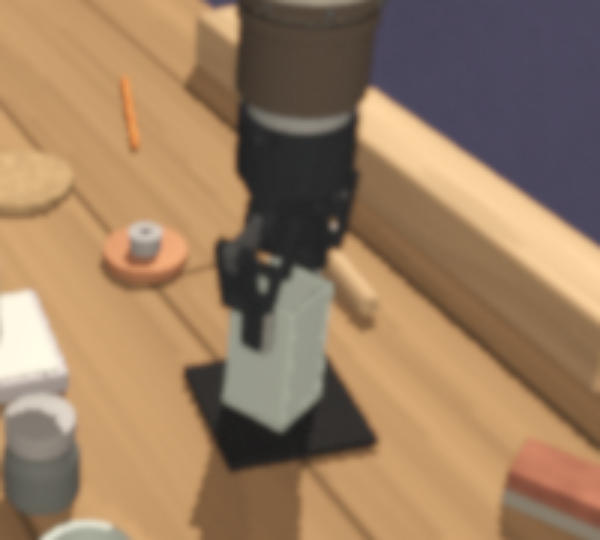

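The grip is good: width is 49.4 mm and the vase is upright. Next I lift it and move to the cork.

Emit:
jog_arm:
  rows:
    - [[0, 0, -0.5], [0, 0, 0], 4]
    - [[0, 0, -1.5], [0, 0, 0], 4]
    - [[0, 0, -2], [0, 0, 0], 4]
    - [[0, 0, -2.5], [0, 0, 0], 4]
    - [[0, 0, -1.9], [0, 0, 0], 4]
    - [[-1.5, -0.45, 0], [0, 0, 0], 4]
    - [[-3, -0.9, 0], [0, 0, 0], 4]
    - [[-3.2, -0.95, 0], [0, 0, 0], 4]
    - [[-3.5, -1.05, 0], [0, 0, 0], 4]
    - [[-3.5, -1.05, 0], [0, 0, 0], 4]

```text
clock: 7.52
position: [614.5, 35.1, 149.1]
ee_rot: [0.844, -0.537, -0.001, 0.001]
contact_force: [0.8, -1.3, -3.6]
gripper_width: 49.4
```

Emit:
jog_arm:
  rows:
    - [[-3.5, -1.05, 0], [0, 0, 0], 4]
    - [[-3.5, -1.05, 0], [0, 0, 0], 4]
    - [[-3.5, -1.05, 0], [0, 0, 0], 4]
    - [[-3.5, -1.05, 0], [0, 0, 0], 4]
    - [[-3, -0.9, 0], [0, 0, 0], 4]
    - [[-2, -0.6, 0], [0, 0, 0], 4]
    - [[-1.5, -0.45, 0], [0, 0, 0], 4]
    - [[0, 0, 0], [0, 0, 0], 4]
    - [[0, 0, 0], [0, 0, 0], 4]
    - [[0, 0, 0], [0, 0, 0], 4]

```text
clock: 8.78
position: [585.1, 244.0, 150.3]
ee_rot: [0.843, -0.538, -0.0, 0.0]
contact_force: [-0.8, 0.9, -3.7]
gripper_width: 49.6
```

```bash
python3 -c "
from h import *
go(585,245,68.6)
im=eyes.get_image('side');cv2.imwrite('pics/s3.png',im[:,:,::-1])"
```

```text
t 8.78 p [585.1 244.  150.3] jaw 24.94 tilt [-0.01 -0.01] F [-0.8  0.9 -3.7] w 49.6 q [ 0.65  0.46 -0.08  0.   -1.03 -0.21]
az(deg) 0  then shift cm [-0.09 -0.03  8.17] len 81.7
```

View pics/s3.png

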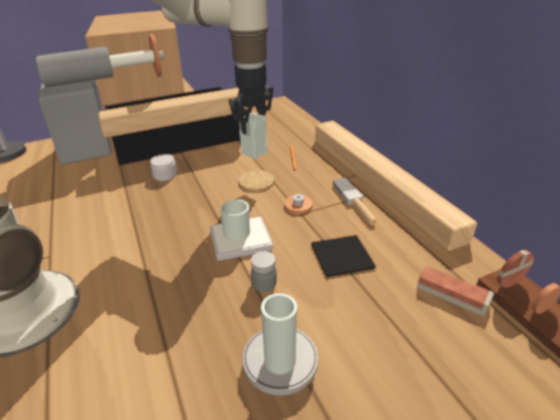

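Emit:
jog_arm:
  rows:
    - [[0, 0, 2], [0, 0, 0], 4]
    - [[0, 0, 2], [0, 0, 0], 4]
    - [[0, 0, 1.6], [0, 0, 0], 4]
    - [[0, 0, 1.1], [0, 0, 0], 4]
    - [[0, 0, 0.6], [0, 0, 0], 4]
    - [[0, 0, 0.5], [0, 0, 0], 4]
    - [[0, 0, 0.2], [0, 0, 0], 4]
    - [[0, 0, 0], [0, 0, 0], 4]
    - [[0, 0, 0], [0, 0, 0], 4]

```text
clock: 9.95
position: [585.2, 245.2, 70.7]
ee_rot: [0.843, -0.537, 0.0, -0.0]
contact_force: [0.3, -0.6, -3.1]
gripper_width: 49.9
```

Emit:
jog_arm:
  rows:
    - [[0, 0, 0.1], [0, 0, 0], 4]
    - [[0, 0, 0], [0, 0, 0], 4]
    - [[0, 0, 0], [0, 0, 0], 4]

```text
clock: 10.32
position: [585.0, 245.0, 69.4]
ee_rot: [0.843, -0.537, 0.0, -0.0]
contact_force: [-0.3, -0.9, -4.1]
gripper_width: 49.4
```

Emit:
jog_arm:
  rows:
    - [[0, 0, 0.06], [0, 0, 0], 4]
    - [[0, 0, 0], [0, 0, 0], 4]
    - [[0, 0, 0], [0, 0, 0], 4]

```text
clock: 10.7
position: [585.0, 245.0, 68.7]
ee_rot: [0.843, -0.537, -0.0, 0.0]
contact_force: [-0.5, -0.3, -3.1]
gripper_width: 49.4
```

Emit:
jog_arm:
  rows:
    - [[0, 0, 0.04], [0, 0, 0], 4]
    - [[0, 0, 0], [0, 0, 0], 4]
    - [[0, 0, 0], [0, 0, 0], 4]

```text
clock: 11.08
position: [585.0, 245.0, 68.6]
ee_rot: [0.843, -0.537, 0.0, -0.0]
contact_force: [-1.9, 0.3, -1.3]
gripper_width: 49.5
```

Contact came at the predicted height of 68.6 mm, so I'm releasing.

Emit:
jog_arm:
  rows:
    - [[0, 0, 0.02], [0, 0, 0], 5.1]
    - [[0, 0, 0], [0, 0, 0], 5.6]
    - [[0, 0, 0], [0, 0, 0], 6.5]
    - [[0, 0, 0], [0, 0, 0], 8.54]
    - [[0, 0, 0], [0, 0, 0], 8.54]
    - [[0, 0, 0], [0, 0, 0], 8.54]
    - [[0, 0, -1], [0, 0, 0], 8.54]
    - [[0, 0, -3], [0, 0, 0], 8.54]
    - [[0, 0, -4], [0, 0, 0], 8.54]
    - [[0, 0, -4], [0, 0, 0], 8.54]

```text
clock: 12.32
position: [585.0, 245.0, 190.1]
ee_rot: [0.844, -0.537, 0.0, -0.0]
contact_force: [1.6, -0.1, -0.0]
gripper_width: 85.9
```

Emit:
jog_arm:
  rows:
    - [[0, 0, -2], [0, 0, 0], 8.54]
    - [[0, 0, -2.1], [0, 0, 0], 8.54]
    - [[0, 0, 0], [0, 0, 0], 8.54]
    - [[0, 0, 0], [0, 0, 0], 8.54]

```text
clock: 12.82
position: [584.4, 244.8, 228.4]
ee_rot: [0.843, -0.537, -0.0, 0.0]
contact_force: [-0.7, 0.8, -0.3]
gripper_width: 85.2
```

```bash
python3 -c "
from h import *
go(405,-322,230,25)
im=eyes.get_image('side');cv2.imwrite('pics/s4.png',cv2.resize(im[60:290,190:390],None,fx=2.5,fy=2.5)[:,:,::-1])
im=eyes.get_image('top');cv2.imwrite('pics/t4.png',cv2.resize(im[100:320,110:380],None,fx=2.6,fy=2.6)[:,:,::-1])"
```

```text
t 12.82 p [584.4 244.8 228.4] jaw 25.0 tilt [-0.07 -0.01] F [-0.7  0.8 -0.3] w 85.2 q [ 0.65  0.4   0.03 -0.   -1.2  -0.21]
az(deg) 0.0  then shift cm [43.79 40.22 -0.12] len 594.5
```

View pics/s4.png

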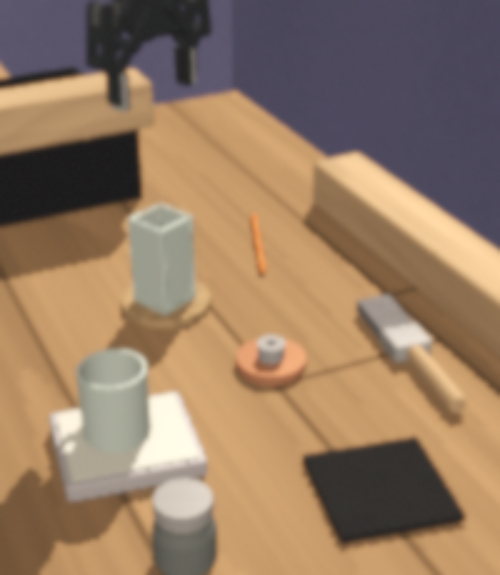

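View pics/t4.png

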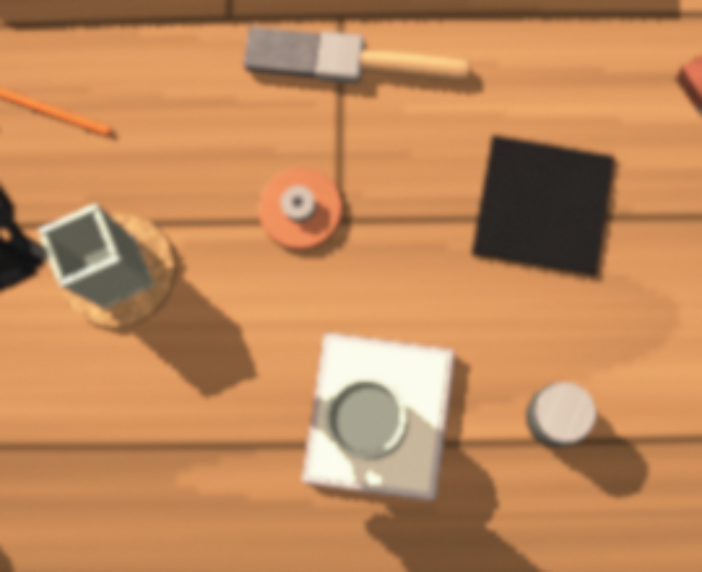

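```bash
python3 -c "
import fit
from fit import *
fit.T=lambda p:np.array([(p[0]+.5)/2.6-.5+110,(p[1]+.5)/2.6-.5+100])
fit.S=lambda p:np.array([(p[0]+.5)/2.5-.5+190,(p[1]+.5)/2.5-.5+60])
fr('mat',8,110,110,[638,-124,-.2],[(493,135),(615,157),(601,279),(473,254)],[(304,458),(414,440),(461,519),(345,541)])
fr('sq',110,50,50,[585,245,.44],[(97,204),(119,258),(62,286),(39,233)],[(131,219),(159,205),(194,219),(163,238)])
fr('panel',20,125,110,[456,18,-.2],[(325,334),(454,350),(434,499),(303,480)],[(50,421),(180,394),(205,462),(66,483)])
"
```

```text
mat t [ 639.  -123.8] -10.7 res [ 0.1  0.1  0.7 -0.2 -0.6 -0.6 -0.2  0.7]
mat s [ 638.2 -125.7] -10.3 res [-1.7 -0.1  0.7 -0.9  2.7 -0.3 -1.7  0.6]
mat ts [ 638.8 -124.5] -10.5 res [ 0.3  0.2  1.  -0.2 -0.2 -0.5  0.2  0.8 -1.6 -0.6  0.8 -1.2  2.5 -0.7
 -1.9  0. ]
sq t [584.4 244. ] 25.9 res [-0.3 -0.6  0.9  0.5 -0.1  0.9 -0.6 -0.8]
sq s [584.1 236.8] 25.7 res [-1.2  1.1  0.7  0.2  0.6 -0.3 -0.  -1. ]
sq ts [584.9 243.1] 25.8 res [ 0.2 -0.9  1.4  0.3  0.4  0.6 -0.1 -1.  -1.7  0.1  0.1 -0.8 -0.1 -1.3
 -0.6 -2.1]
panel t [459.8  20.3] -8.3 res [-0.3 -1.1  0.5 -0.5  0.6  0.6 -0.7  0.8]
panel s [458.8  16.2] -9.0 res [-0.6 -3.  -0.2 -1.   1.3  0.5 -0.6  2.5]
panel ts [459.6  19.2] -8.6 res [ 0.3 -1.1  1.1 -0.3  0.9  0.9 -0.3  0.8 -0.8 -3.6 -0.5 -1.8  1.3 -0.6
 -0.4  1.7]
```

Emit:
jog_arm:
  rows:
    - [[1.5, 1.4, 0], [0, 0, 0], 8.54]
    - [[3.2, 2.94, 0], [0, 0, 0], 8.54]
    - [[3.2, 2.94, 0], [0, 0, 0], 8.54]
    - [[3.2, 2.94, 0], [0, 0, 0], 8.54]
    - [[3.2, 2.94, 0], [0, 0, 0], 8.54]
    - [[3.2, 2.94, 0], [0, 0, 0], 8.54]
    - [[3.2, 2.94, 0], [0, 0, 0], 8.54]
    - [[3.2, 2.94, 0], [0, 0, 0], 8.54]
    - [[3.2, 2.94, 0], [0, 0, 0], 8.54]
    - [[3.2, 2.94, 0], [0, 0, 0], 8.54]

```text
clock: 14.18
position: [458.9, -149.2, 228.9]
ee_rot: [0.843, -0.537, -0.0, 0.0]
contact_force: [-0.2, -1.7, -1.1]
gripper_width: 85.2
```

Emit:
jog_arm:
  rows:
    - [[3.2, 2.94, 0], [0, 0, 0], 8.54]
    - [[3.2, 2.94, 0], [0, 0, 0], 8.54]
    - [[3.2, 2.94, 0], [0, 0, 0], 8.54]
    - [[2.4, 2.2, 0], [0, 0, 0], 8.54]
    - [[1.5, 1.35, 0], [0, 0, 0], 8.54]
    - [[0, 0, 0], [0, 0, 0], 8.54]
    - [[0, 0, 0], [0, 0, 0], 8.54]
    - [[0, 0, 0], [0, 0, 0], 8.54]

```text
clock: 15.18
position: [405.6, -321.4, 229.1]
ee_rot: [0.844, -0.537, -0.0, -0.0]
contact_force: [0.9, 0.5, -0.7]
gripper_width: 85.5
```

```bash
python3 -c "
from h import *
go(405,-322,113,25)
p=np.array([405,-322,244.]);d=np.array([np.cos(np.radians(25)),np.sin(np.radians(25)),0])
print(proj('side',[p+48*d,p-48*d]))
im=eyes.get_image('side');cv2.imwrite('pics/s5.png',im[:,:,::-1])"
```

```text
t 15.18 p [ 405.6 -321.4  229.1] jaw 25.07 tilt [-0.    0.01] F [ 0.9  0.5 -0.7] w 85.5 q [-0.36  0.2  -0.26 -0.   -1.11  0.79]
az(deg) 0.07  then shift cm [ 0.03  0.08 11.61] len 116.1
[[301.30317572 239.37424122]
 [251.12395044 278.39942886]]
```

View pics/s5.png

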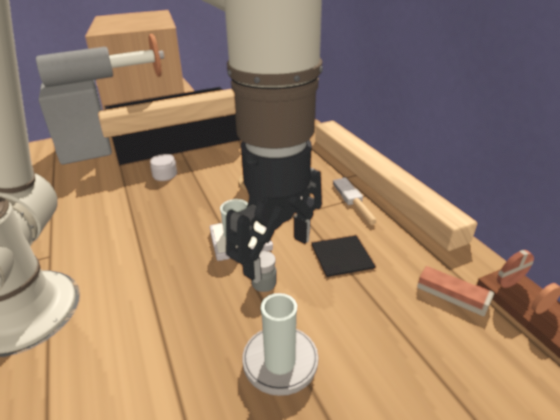

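Fingertips at (251,278) and (302,240) match the projection and straddle the vase, so I'm descending.

Emit:
jog_arm:
  rows:
    - [[0, 0, 2], [0, 0, 0], 8.54]
    - [[0, 0, 2.5], [0, 0, 0], 8.54]
    - [[0, 0, 2.1], [0, 0, 0], 8.54]
    - [[0, 0, 2], [0, 0, 0], 8.54]
    - [[0, 0, 1.5], [0, 0, 0], 8.54]
    - [[0, 0, 1.5], [0, 0, 0], 8.54]
    - [[0, 0, 0], [0, 0, 0], 8.54]
    - [[0, 0, 0], [0, 0, 0], 7]
    - [[0, 0, 0], [0, 0, 0], 6.2]
    - [[0, 0, 0], [0, 0, 0], 5.8]

```text
clock: 16.48
position: [405.8, -322.2, 113.7]
ee_rot: [0.843, -0.537, 0.001, -0.0]
contact_force: [-0.5, -0.3, -0.1]
gripper_width: 58.4
```

Emit:
jog_arm:
  rows:
    - [[0, 0, 0], [0, 0, 0], 5.4]
    - [[0, 0, 0], [0, 0, 0], 5.0]
    - [[0, 0, 0], [0, 0, 0], 4.5]
    - [[0, 0, 0], [0, 0, 0], 4]
    - [[0, 0, 0], [0, 0, 0], 4]

```text
clock: 17.1
position: [405.6, -322.3, 113.7]
ee_rot: [0.844, -0.537, 0.0, 0.0]
contact_force: [-2.2, 0.1, 4.8]
gripper_width: 49.7
```

```bash
python3 -c "
from h import *
go(639,-124,220,25)
im=eyes.get_image('side');cv2.imwrite('pics/s6.png',cv2.resize(im[200:400,190:390],None,fx=2.5,fy=2.5)[:,:,::-1])"
```

```text
t 17.1 p [ 405.6 -322.3  113.7] jaw 25.03 tilt [ 0.01 -0.03] F [-2.2  0.1  4.8] w 49.7 q [-0.36  0.33 -0.41  0.   -0.83  0.79]
az(deg) 0.03  then shift cm [ -8.1  -29.53 -10.63] len 324.1
```

View pics/s6.png

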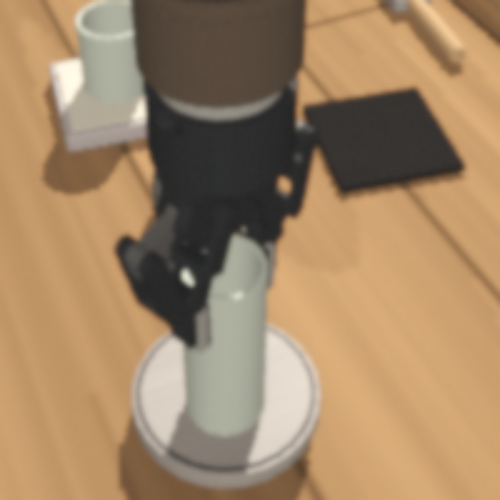

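Gripped at 49.7 mm. Next I lift it and move to the mat.

Emit:
jog_arm:
  rows:
    - [[0, 0, -0.5], [0, 0, 0], 4]
    - [[0, 0, -1.8], [0, 0, 0], 4]
    - [[0, 0, -2.5], [0, 0, 0], 4]
    - [[0, 0, -2.8], [0, 0, 0], 4]
    - [[0, 0, -2.0], [0, 0, 0], 4]
    - [[-0.4, -1.5, 0], [0, 0, 0], 4]
    - [[-0.7, -2.5, 0], [0, 0, 0], 4]
    - [[-0.8, -3, 0], [0, 0, 0], 4]
    - [[-0.9, -3.3, 0], [0, 0, 0], 4]
    - [[-0.9, -3.3, 0], [0, 0, 0], 4]

```text
clock: 18.4
position: [513.6, -229.1, 207.0]
ee_rot: [0.843, -0.537, -0.002, 0.0]
contact_force: [-0.4, -0.2, -2.5]
gripper_width: 49.3
```

Emit:
jog_arm:
  rows:
    - [[-0.9, -3.3, 0], [0, 0, 0], 4]
    - [[-0.9, -3.3, 0], [0, 0, 0], 4]
    - [[-0.9, -3.2, 0], [0, 0, 0], 4]
    - [[-0.8, -2.8, 0], [0, 0, 0], 4]
    - [[-0.6, -2.1, 0], [0, 0, 0], 4]
    - [[-0.3, -1.2, 0], [0, 0, 0], 4]
    - [[0, 0, 0], [0, 0, 0], 4]
    - [[0, 0, 0], [0, 0, 0], 4]
    - [[0, 0, 0], [0, 0, 0], 4]

```text
clock: 19.52
position: [638.1, -124.6, 209.4]
ee_rot: [0.843, -0.538, 0.0, -0.0]
contact_force: [-0.5, -1.2, -2.5]
gripper_width: 49.5
```

```bash
python3 -c "
from h import *
go(639,-124,91.7,25)
im=eyes.get_image('side');cv2.imwrite('pics/s7.png',cv2.resize(im[80:300,240:440],None,fx=2.5,fy=2.5)[:,:,::-1])
im=eyes.get_image('top');cv2.imwrite('pics/t7.png',cv2.resize(im[80:320,250:480],None,fx=2.5,fy=2.5)[:,:,::-1])"
```

```text
t 19.52 p [ 638.1 -124.6  209.4] jaw 24.96 tilt [0. 0.] F [-0.5 -1.2 -2.5] w 49.5 q [ 0.06  0.44  0.04 -0.   -1.17  0.38]
az(deg) -0.04  then shift cm [-1.000e-02 -1.000e-01  1.177e+01] len 117.7
```

View pics/s7.png

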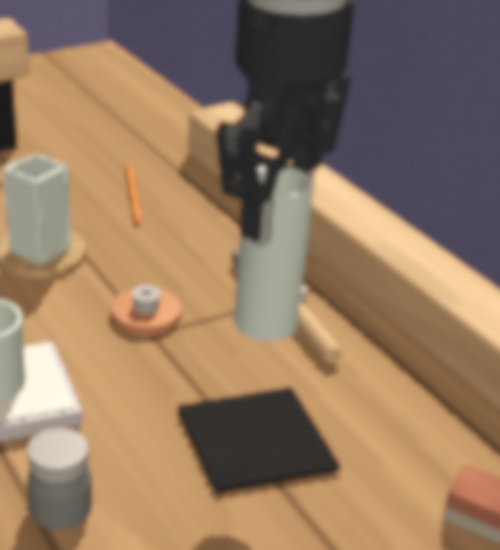

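View pics/t7.png

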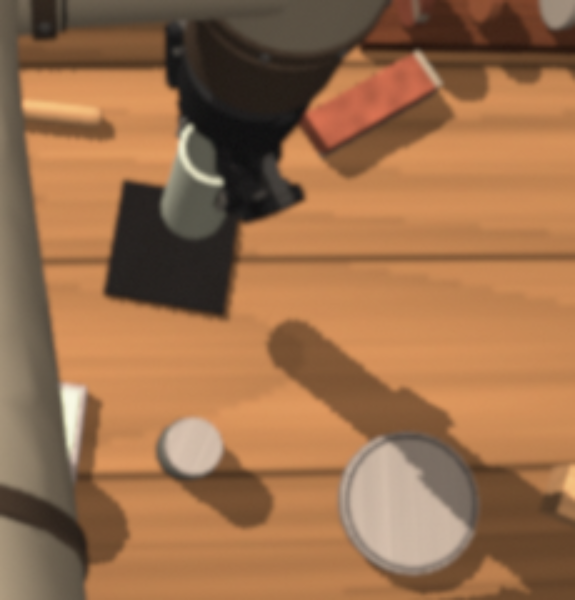

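The vase is held upright, and the turntable is now unobstructed. I'll refit the turntable and lower the vase.

```bash
python3 -c "
import fit
from fit import *
fit.T=lambda p:np.array([(p[0]+.5)/2.5-.5+250,(p[1]+.5)/2.5-.5+80])
fit.S=lambda p:np.array([(p[0]+.5)/2.5-.5+240,(p[1]+.5)/2.5-.5+80])
fc('turn',30,60,[408,-312],(340.5,432,479,575))
fr('mat',8,110,110,[638,-124,-.2],[(123,181),(227,319),(104,295)],[(179,407),(292,388),(337,467),(219,491)])
"
```

```text
turn ts [ 408.1 -314.2] res [ 0.1 -0.  -0.1  0. ]
mat t [ 638.3 -123.5] -10.8 res [ 0.4 -0.1 -0.4 -0.5 -0.   0.6]
mat s [ 639.5 -124.8] -10.7 res [-1.2 -0.3  0.  -0.4  2.4  0.2 -1.3 -0.1]
mat ts [ 639.1 -124.2] -10.7 res [ 0.7 -0.4 -0.1 -0.9  0.3  0.3 -1.5 -0.4 -0.2 -0.5  2.1  0.1 -1.6 -0.2]
```

Emit:
jog_arm:
  rows:
    - [[0, -0.1, 2.2], [0, 0, 0], 4]
    - [[0, 0, 2.5], [0, 0, 0], 4]
    - [[0, 0, 2.5], [0, 0, 0], 4]
    - [[0, 0, 1.8], [0, 0, 0], 4]
    - [[0, 0, 1.2], [0, 0, 0], 4]
    - [[0, 0, 0.7], [0, 0, 0], 4]
    - [[0, 0, 0.6], [0, 0, 0], 4]
    - [[0, 0, 0.1], [0, 0, 0], 4]
    - [[0, 0, 0], [0, 0, 0], 4]
    - [[0, 0, 0], [0, 0, 0], 4]

```text
clock: 20.88
position: [639.9, -123.5, 93.7]
ee_rot: [0.843, -0.537, 0.0, -0.0]
contact_force: [0.6, 0.6, -2.7]
gripper_width: 49.6
```

Emit:
jog_arm:
  rows:
    - [[0, 0, 0.1], [0, 0, 0], 4]
    - [[0, 0, 0.05], [0, 0, 0], 4]
    - [[0, 0, 0], [0, 0, 0], 4]
    - [[0, 0, 0], [0, 0, 0], 4]

```text
clock: 21.38
position: [639.6, -123.5, 91.9]
ee_rot: [0.843, -0.537, 0.0, -0.0]
contact_force: [0.1, 0.8, -2.2]
gripper_width: 49.5
```

Emit:
jog_arm:
  rows:
    - [[0, 0, 0.04], [0, 0, 0], 4]
    - [[0, 0, 0], [0, 0, 0], 4]
    - [[0, 0, 0], [0, 0, 0], 4]

```text
clock: 21.75
position: [639.7, -123.6, 91.8]
ee_rot: [0.844, -0.537, 0.0, -0.0]
contact_force: [-2.0, 0.9, 1.9]
gripper_width: 49.5
```

Emit:
jog_arm:
  rows:
    - [[0, 0, 0.04], [0, 0, 0], 4]
    - [[0, 0, 0], [0, 0, 0], 4]
    - [[0, 0, 0], [0, 0, 0], 4]

```text
clock: 22.12
position: [639.7, -123.6, 91.8]
ee_rot: [0.844, -0.537, 0.0, 0.0]
contact_force: [-2.7, 0.0, 5.6]
gripper_width: 49.5
```

It's down on the mat. I release, lift and head for the tumbler.

Emit:
jog_arm:
  rows:
    - [[0, 0, 0], [0, 0, 0], 5.1]
    - [[0, 0, 0], [0, 0, 0], 5.6]
    - [[0, 0, 0], [0, 0, 0], 6.5]
    - [[0, 0, 0], [0, 0, 0], 8.54]
    - [[0, 0, 0], [0, 0, 0], 8.54]
    - [[0, 0, 0], [0, 0, 0], 8.54]
    - [[0, 0, -1], [0, 0, 0], 8.54]
    - [[0, 0, -3], [0, 0, 0], 8.54]
    - [[0, 0, -4], [0, 0, 0], 8.54]
    - [[0, 0, -4], [0, 0, 0], 8.54]

```text
clock: 23.38
position: [639.6, -123.5, 212.9]
ee_rot: [0.843, -0.537, 0.0, -0.0]
contact_force: [0.6, 0.3, -0.2]
gripper_width: 85.3
```

Emit:
jog_arm:
  rows:
    - [[0, 0, -1.5], [0, 0, 0], 8.54]
    - [[0, 0, 0], [0, 0, 0], 8.54]
    - [[0, 0, 0], [0, 0, 0], 8.54]

```text
clock: 23.75
position: [638.6, -123.3, 223.9]
ee_rot: [0.843, -0.537, -0.002, 0.001]
contact_force: [-0.3, -0.5, -1.3]
gripper_width: 85.5
```

```bash
python3 -c "
from h import *
go(453.5,24.5,226,25)
im=eyes.get_image('side');cv2.imwrite('pics/s8.png',cv2.resize(im[80:300,240:440],None,fx=2.5,fy=2.5)[:,:,::-1])
im=eyes.get_image('top');cv2.imwrite('pics/t8.png',cv2.resize(im[80:320,250:480],None,fx=2.5,fy=2.5)[:,:,::-1])"
```

```text
t 23.75 p [ 638.6 -123.3  223.9] jaw 25.0 tilt [-0.19  0.03] F [-0.3 -0.5 -1.3] w 85.5 q [ 0.06  0.43  0.07 -0.   -1.21  0.38]
az(deg) 0.0  then shift cm [-21.22  10.53  -0.14] len 236.9
```

View pics/s8.png

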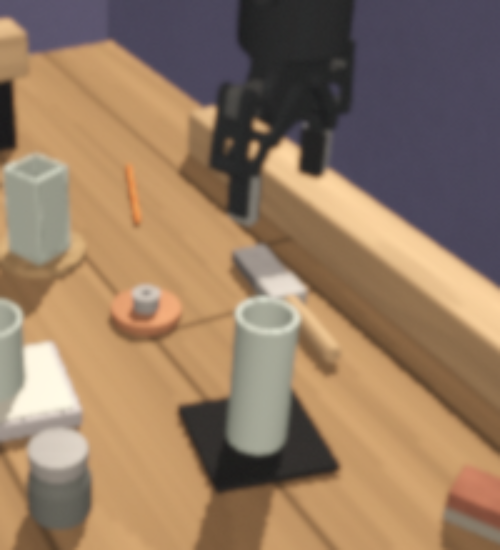

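View pics/t8.png

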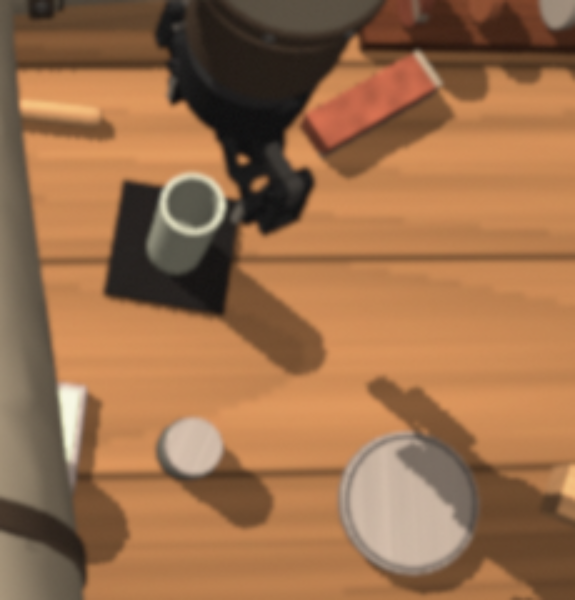

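The vase stands upright on the mat. I'll fit its position and move to the tumbler.

```bash
python3 -c "
import fit
from fit import *
fit.T=lambda p:np.array([(p[0]+.5)/2.5-.5+250,(p[1]+.5)/2.5-.5+80])
fit.S=lambda p:np.array([(p[0]+.5)/2.5-.5+240,(p[1]+.5)/2.5-.5+80])
fc('vase',133,25,[639,-124],(157.5,172,225.5,236),(234,296,300,338))
"
```

```text
vase t [ 639.  -122.8] res [ 0.7  0.5 -0.7 -0.4]
vase s [ 637.5 -126.3] res [ 0.3  1.2 -0.3 -1.1]
vase ts [ 638.8 -123.8] res [ 1.2  0.6 -0.2 -0.3  0.3  0.5 -0.5 -2. ]
```

Emit:
jog_arm:
  rows:
    - [[-1.6, 0.8, 0], [0, 0, 0], 8.54]
    - [[-3.2, 1.6, 0], [0, 0, 0], 8.54]
    - [[-4, 2, 0], [0, 0, 0], 8.54]
    - [[-4, 2, 0], [0, 0, 0], 8.54]
    - [[-4, 2, 0], [0, 0, 0], 8.54]
    - [[-2.8, 1.3, 0], [0, 0, 0], 8.54]
    - [[-1.6, 0.8, 0], [0, 0, 0], 8.54]
    - [[0, 0, 0], [0, 0, 0], 8.54]
    - [[0, 0, 0], [0, 0, 0], 8.54]
    - [[0, 0, 0], [0, 0, 0], 8.54]

```text
clock: 25.1
position: [455.4, 23.9, 225.6]
ee_rot: [0.843, -0.538, -0.0, 0.0]
contact_force: [-0.6, -0.1, 0.1]
gripper_width: 85.4
```

```bash
python3 -c "
from h import *
go(453.5,24.5,46,25)
p=np.array([453.5,24.5,239.]);d=np.array([np.cos(np.radians(25)),np.sin(np.radians(25)),0])
print(proj('side',[p+48*d,p-48*d]))
im=eyes.get_image('side');cv2.imwrite('pics/s9.png',im[:,:,::-1])"
```

```text
t 25.1 p [455.4  23.9 225.6] jaw 24.96 tilt [-0.02 -0.02] F [-0.6 -0.1  0.1] w 85.4 q [ 0.41  0.1  -0.39  0.   -1.08  0.02]
az(deg) -0.04  then shift cm [-0.14  0.14 17.96] len 179.6
[[245.64426502 136.66894606]
 [209.69095691 153.62471313]]
```

View pics/s9.png

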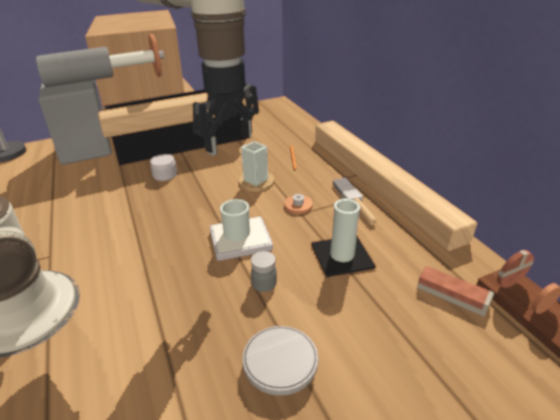

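The vase is on the mat at (638.8,-123.8). Descending on the tumbler now.

Emit:
jog_arm:
  rows:
    - [[-0.14, 0.14, 2.2], [0, 0, 0], 8.54]
    - [[0, 0, 3], [0, 0, 0], 8.54]
    - [[0, 0, 3], [0, 0, 0], 8.54]
    - [[0, 0, 2.5], [0, 0, 0], 8.54]
    - [[0, 0, 2.1], [0, 0, 0], 8.54]
    - [[0, 0, 1.5], [0, 0, 0], 8.54]
    - [[0, 0, 1.5], [0, 0, 0], 8.54]
    - [[0, 0, 1.3], [0, 0, 0], 8.54]
    - [[0, 0, 0.8], [0, 0, 0], 8.54]
    - [[0, 0, 0], [0, 0, 0], 8.54]

```text
clock: 26.4
position: [452.8, 24.7, 46.3]
ee_rot: [0.843, -0.537, -0.0, 0.0]
contact_force: [0.7, -0.2, 0.6]
gripper_width: 85.8
```

Emit:
jog_arm:
  rows:
    - [[0, 0, 0], [0, 0, 0], 8]
    - [[0, 0, 0], [0, 0, 0], 7.4]
    - [[0, 0, 0], [0, 0, 0], 7]
    - [[0, 0, 0], [0, 0, 0], 6.6]
    - [[0, 0, 0], [0, 0, 0], 6.3]
    - [[0, 0, 0], [0, 0, 0], 6]
    - [[0, 0, 0], [0, 0, 0], 5.5]
    - [[0, 0, 0], [0, 0, 0], 5]
    - [[0, 0, 0], [0, 0, 0], 5]

```text
clock: 27.52
position: [454.1, 25.4, 47.7]
ee_rot: [0.844, -0.537, 0.001, -0.001]
contact_force: [0.2, 0.7, 5.9]
gripper_width: 60.4
```

```bash
python3 -c "
from h import *
go(409,-313,200,25)
im=eyes.get_image('side');cv2.imwrite('pics/s10.png',cv2.resize(im[160:400,170:370],None,fx=2.4,fy=2.4)[:,:,::-1])"
```

```text
t 27.52 p [454.1  25.4  47.7] jaw 25.08 tilt [0.14 0.03] F [0.2 0.7 5.9] w 60.4 q [ 0.42  0.34 -0.63  0.   -0.6   0.02]
az(deg) 0.08  then shift cm [ 28.77  18.35 -15.26] len 373.8
```

View pics/s10.png

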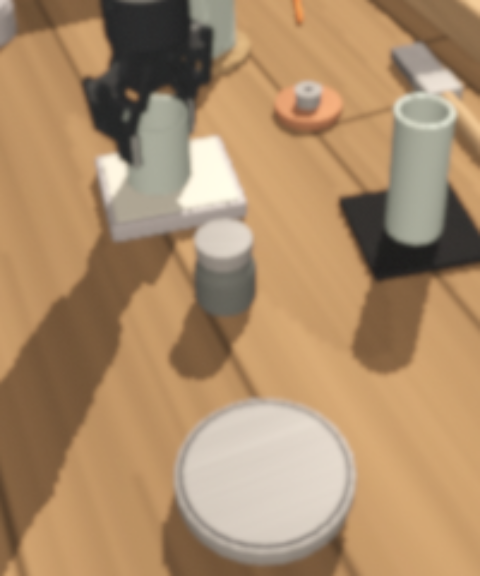

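Emit:
jog_arm:
  rows:
    - [[0, 0, -0.3], [0, 0, 0], 5]
    - [[0, 0, -0.5], [0, 0, 0], 5]
    - [[0, 0, -1.2], [0, 0, 0], 5]
    - [[0, 0, -2], [0, 0, 0], 5]
    - [[0, 0, -2.5], [0, 0, 0], 5]
    - [[0, 0, -2.5], [0, 0, 0], 5]
    - [[0, 0, -1.5], [0, 0, 0], 5]
    - [[0, 0, 0], [0, 0, 0], 5]
    - [[0, 0, 0], [0, 0, 0], 5]

```text
clock: 28.7
position: [452.2, 24.7, 151.3]
ee_rot: [0.843, -0.537, -0.001, 0.0]
contact_force: [-0.3, -0.5, -2.2]
gripper_width: 60.5
```

```bash
python3 -c "
import fit
from fit import *
fit.T=lambda p:np.array([(p[0]+.5)/2.5-.5+250,(p[1]+.5)/2.5-.5+80])
fit.S=lambda p:np.array([(p[0]+.5)/2.4-.5+170,(p[1]+.5)/2.4-.5+160])
fc('turn',30,60,[408,-312],(340.5,432,479,575),(174,399,355,549))
go(409,-313.3,153)
im=eyes.get_image('side');cv2.imwrite('pics/s11.png',cv2.resize(im[60:300,170:370],None,fx=2.4,fy=2.4)[:,:,::-1])
"
```

```text
turn t [ 408.1 -314.2] res [ 0.1 -0.  -0.1  0. ]
turn s [ 409.3 -312.6] res [-0.2 -1.3  0.2  1. ]
turn ts [ 408.8 -313.3] res [-0.4 -0.3 -0.5 -0.3 -0.3 -0.9  0.1  1.5]
t 28.7 p [452.2  24.7 151.3] jaw 24.99 tilt [-0.08 -0.01] F [-0.3 -0.5 -2.2] w 60.5 q [ 0.41  0.17 -0.51 -0.   -0.88  0.02]
az(deg) 0  then shift cm [28.81 18.2  -0.16] len 340.8
```

View pics/s11.png

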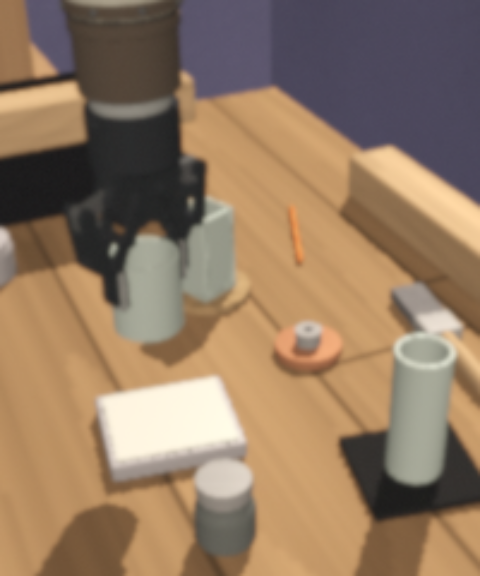

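The tumbler is held. Next I move over the turntable.

Emit:
jog_arm:
  rows:
    - [[1.3, 0.8, 0], [0, 0, 0], 5]
    - [[2.4, 1.5, 0], [0, 0, 0], 5]
    - [[3, 1.9, 0], [0, 0, 0], 5]
    - [[3, 1.9, 0], [0, 0, 0], 5]
    - [[3, 1.9, 0], [0, 0, 0], 5]
    - [[3, 1.9, 0], [0, 0, 0], 5]
    - [[3, 1.9, 0], [0, 0, 0], 5]
    - [[3, 1.9, 0], [0, 0, 0], 5]
    - [[3, 1.9, 0], [0, 0, 0], 5]
    - [[2.1, 1.3, 0], [0, 0, 0], 5]

```text
clock: 30.0
position: [411.8, -291.1, 151.0]
ee_rot: [0.843, -0.538, -0.001, 0.0]
contact_force: [-0.5, 0.4, -3.0]
gripper_width: 60.5
```

Emit:
jog_arm:
  rows:
    - [[1.2, 0.8, 0], [0, 0, 0], 5]
    - [[0.8, 0.5, 0], [0, 0, 0], 5]
    - [[0, 0, 0], [0, 0, 0], 5]
    - [[0, 0, 0], [0, 0, 0], 5]
    - [[0, 0, 0], [0, 0, 0], 5]

```text
clock: 30.62
position: [409.9, -312.4, 151.9]
ee_rot: [0.844, -0.537, 0.0, -0.0]
contact_force: [-0.7, -0.3, -2.5]
gripper_width: 60.5
```

```bash
python3 -c "
from h import *
go(409,-313.3,57.7)
im=eyes.get_image('side');cv2.imwrite('pics/s12.png',cv2.resize(im[160:400,170:370],None,fx=2.4,fy=2.4)[:,:,::-1])
im=eyes.get_image('top');cv2.imwrite('pics/t12.png',cv2.resize(im[140:340,220:490],None,fx=2.6,fy=2.6)[:,:,::-1])
"
```

```text
t 30.62 p [ 409.9 -312.4  151.9] jaw 25.07 tilt [0.01 0.  ] F [-0.7 -0.3 -2.5] w 60.5 q [-0.34  0.28 -0.37 -0.   -0.92  0.77]
az(deg) 0  then shift cm [0.04 0.12 9.42] len 94.2
```

View pics/s12.png

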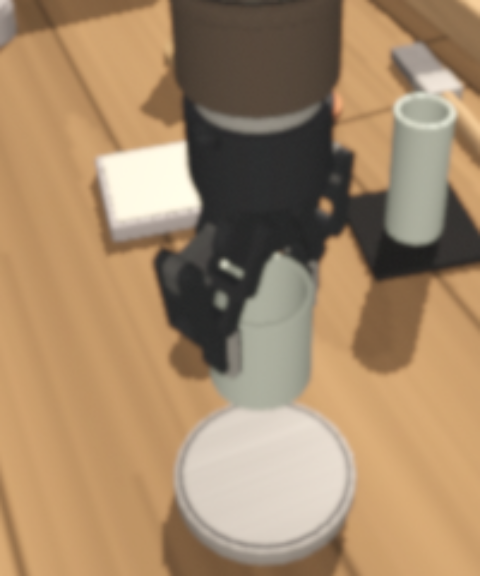

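View pics/t12.png

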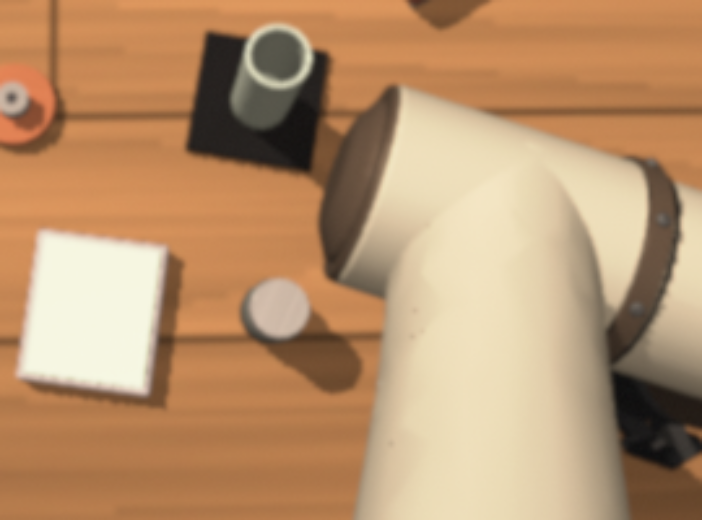

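Emit:
jog_arm:
  rows:
    - [[0.04, 0.1, 1.8], [0, 0, 0], 5]
    - [[0, 0, 2.2], [0, 0, 0], 5]
    - [[0, 0, 2], [0, 0, 0], 5]
    - [[0, 0, 1.3], [0, 0, 0], 5]
    - [[0, 0, 0.9], [0, 0, 0], 5]
    - [[0, 0, 0.5], [0, 0, 0], 5]
    - [[0, 0, 0.3], [0, 0, 0], 5]
    - [[0, 0, 0], [0, 0, 0], 5]
    - [[0, 0, 0], [0, 0, 0], 5]
    - [[0, 0, 0], [0, 0, 0], 5]

```text
clock: 31.98
position: [409.2, -313.9, 62.1]
ee_rot: [0.843, -0.537, 0.0, -0.0]
contact_force: [-0.4, -0.4, -2.4]
gripper_width: 60.5
```

Emit:
jog_arm:
  rows:
    - [[0, 0, 0.1], [0, 0, 0], 5]
    - [[0, 0, 0], [0, 0, 0], 5]
    - [[0, 0, 0], [0, 0, 0], 5]

```text
clock: 32.35
position: [409.0, -313.8, 60.8]
ee_rot: [0.843, -0.537, -0.0, 0.0]
contact_force: [-0.3, -0.3, -2.1]
gripper_width: 60.6
```

Emit:
jog_arm:
  rows:
    - [[0, 0, 0.1], [0, 0, 0], 5]
    - [[0, 0, 0], [0, 0, 0], 5]
    - [[0, 0, 0], [0, 0, 0], 5]

```text
clock: 32.72
position: [409.0, -313.8, 59.8]
ee_rot: [0.843, -0.537, -0.0, 0.0]
contact_force: [-0.3, -0.5, -2.4]
gripper_width: 60.5
```

```bash
python3 -c "
import fit
from fit import *
fit.T=lambda p:np.array([(p[0]+.5)/2.6-.5+220,(p[1]+.5)/2.6-.5+140])
fit.S=lambda p:np.array([(p[0]+.5)/2.4-.5+170,(p[1]+.5)/2.4-.5+60])
fr('panel',20,125,110,[456,18,-.2],[(39,229),(169,245),(148,397),(16,377)],[(97,401),(219,378),(245,440),(113,463)])
go(409,-313.3,57.7)
"
```

```text
panel t [459.6  20.3] -8.6 res [-0.2 -0.7  0.2  0.1  0.4  0.1 -0.4  0.5]
panel s [460.   18.9] -8.4 res [-1.1 -2.2  0.3 -1.7  1.5  0.8 -0.8  2. ]
panel ts [459.9  19.9] -8.5 res [-0.1 -0.8  0.4 -0.1  0.7 -0.1 -0.2  0.3 -1.3 -2.5  0.2 -1.9  1.2  0.6
 -1.   1.8]
t 32.73 p [ 409.  -313.8   59.8] jaw 25.01 tilt [-0. -0.] F [-0.3 -0.5 -2.4] w 60.5 q [-0.34  0.4  -0.48  0.   -0.7   0.78]
az(deg) 0  then shift cm [-0.05 -0.02  0.21] len 2.2
```

Two mm to go to the expected contact height.

Emit:
jog_arm:
  rows:
    - [[0, 0, 0.1], [0, 0, 0], 5]
    - [[0, 0, 0.05], [0, 0, 0], 5]
    - [[0, 0, 0], [0, 0, 0], 5]
    - [[0, 0, 0], [0, 0, 0], 5]

```text
clock: 33.22
position: [409.0, -313.8, 58.3]
ee_rot: [0.843, -0.537, -0.0, 0.0]
contact_force: [0.3, 0.3, -2.5]
gripper_width: 60.3
```

Emit:
jog_arm:
  rows:
    - [[0, 0, 0.05], [0, 0, 0], 5]
    - [[0, 0, 0], [0, 0, 0], 5]
    - [[0, 0, 0], [0, 0, 0], 5]

```text
clock: 33.6
position: [409.1, -313.8, 57.9]
ee_rot: [0.843, -0.537, 0.0, -0.0]
contact_force: [0.1, -0.5, -2.2]
gripper_width: 60.3
```

Emit:
jog_arm:
  rows:
    - [[0, 0, 0.05], [0, 0, 0], 5]
    - [[0, 0, 0], [0, 0, 0], 5]
    - [[0, 0, 0], [0, 0, 0], 5]

```text
clock: 33.98
position: [409.1, -313.9, 57.8]
ee_rot: [0.844, -0.537, 0.0, 0.0]
contact_force: [-1.9, 2.7, 4.9]
gripper_width: 60.3
```

Firm contact. Release, lift, and look.

Emit:
jog_arm:
  rows:
    - [[0, 0, 0], [0, 0, 0], 6.2]
    - [[0, 0, 0], [0, 0, 0], 6.7]
    - [[0, 0, 0], [0, 0, 0], 7.5]
    - [[0, 0, 0], [0, 0, 0], 8.54]
    - [[0, 0, 0], [0, 0, 0], 8.54]
    - [[0, 0, 0], [0, 0, 0], 8.54]
    - [[0, 0, -1], [0, 0, 0], 8.54]
    - [[0, 0, -3], [0, 0, 0], 8.54]
    - [[0, 0, -4], [0, 0, 0], 8.54]
    - [[0, 0, -4], [0, 0, 0], 8.54]

```text
clock: 35.22
position: [408.9, -313.8, 179.2]
ee_rot: [0.843, -0.537, 0.0, -0.0]
contact_force: [1.0, -0.9, -0.1]
gripper_width: 85.4
```

Emit:
jog_arm:
  rows:
    - [[0, 0, -2.5], [0, 0, 0], 8.54]
    - [[0, 0, 0], [0, 0, 0], 8.54]
    - [[0, 0, 0], [0, 0, 0], 8.54]

```text
clock: 35.6
position: [408.5, -313.4, 201.8]
ee_rot: [0.843, -0.537, -0.001, -0.0]
contact_force: [-0.8, 0.1, -1.0]
gripper_width: 85.3
```

```bash
python3 -c "
from h import *
go(585,244.7,200,25)
im=eyes.get_image('side');cv2.imwrite('pics/s13.png',cv2.resize(im[160:400,170:370],None,fx=2.4,fy=2.4)[:,:,::-1])
"
```

```text
t 35.6 p [ 408.5 -313.4  201.8] jaw 25.0 tilt [-0.04  0.05] F [-0.8  0.1 -1. ] w 85.3 q [-0.34  0.22 -0.3  -0.   -1.05  0.78]
az(deg) -0.0  then shift cm [-43.12 -39.59   0.21] len 585.4
```

View pics/s13.png

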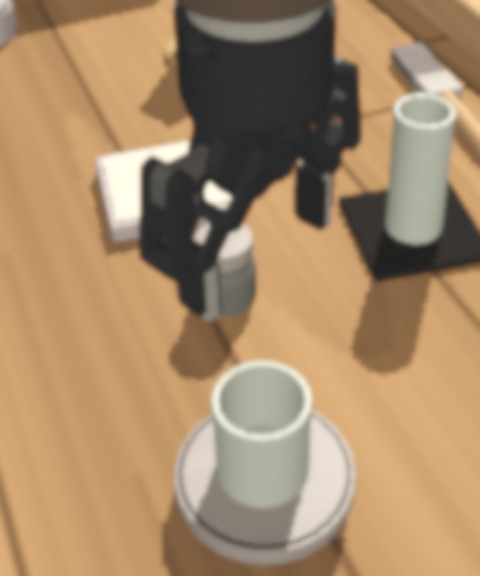

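The tumbler stands on the turntable. Next I move to the square vase.

Emit:
jog_arm:
  rows:
    - [[-1.5, -1.4, 0], [0, 0, 0], 8.54]
    - [[-3.2, -2.94, 0], [0, 0, 0], 8.54]
    - [[-3.2, -2.94, 0], [0, 0, 0], 8.54]
    - [[-3.2, -2.94, 0], [0, 0, 0], 8.54]
    - [[-3.2, -2.94, 0], [0, 0, 0], 8.54]
    - [[-3.2, -2.94, 0], [0, 0, 0], 8.54]
    - [[-3.2, -2.94, 0], [0, 0, 0], 8.54]
    - [[-3.2, -2.94, 0], [0, 0, 0], 8.54]
    - [[-3.2, -2.94, 0], [0, 0, 0], 8.54]
    - [[-3.2, -2.94, 0], [0, 0, 0], 8.54]

```text
clock: 36.9
position: [533.0, 79.8, 200.9]
ee_rot: [0.843, -0.537, -0.001, 0.001]
contact_force: [0.2, -0.6, 0.6]
gripper_width: 85.5
```

Emit:
jog_arm:
  rows:
    - [[-3.2, -2.94, 0], [0, 0, 0], 8.54]
    - [[-3.2, -2.94, 0], [0, 0, 0], 8.54]
    - [[-3.0, -2.7, 0], [0, 0, 0], 8.54]
    - [[-2.0, -1.8, 0], [0, 0, 0], 8.54]
    - [[-1.4, -1.35, 0], [0, 0, 0], 8.54]
    - [[0, 0, 0], [0, 0, 0], 8.54]
    - [[0, 0, 0], [0, 0, 0], 8.54]
    - [[0, 0, 0], [0, 0, 0], 8.54]

```text
clock: 37.9
position: [585.4, 243.2, 202.5]
ee_rot: [0.843, -0.538, -0.0, 0.0]
contact_force: [-0.1, -1.0, -0.1]
gripper_width: 85.5
```

```bash
python3 -c "
import fit
from fit import *
fit.S=lambda p:np.array([(p[0]+.5)/2.4-.5+170,(p[1]+.5)/2.4-.5+160])
go(585,244.7,68.6,25)
im=eyes.get_image('side');cv2.imwrite('pics/s14.png',cv2.resize(im[60:300,170:370],None,fx=2.4,fy=2.4)[:,:,::-1])
im=eyes.get_image('top');cv2.imwrite('pics/t14.png',cv2.resize(im[140:340,220:490],None,fx=2.6,fy=2.6)[:,:,::-1])
fc('tum',100,31,[409,-313],None,(212,361,311,440))
"
```

```text
t 37.9 p [585.4 243.2 202.5] jaw 24.95 tilt [-0.01 -0.  ] F [-0.1 -1.  -0.1] w 85.5 q [ 0.65  0.42 -0.01 -0.   -1.14 -0.21]
az(deg) -0.05  then shift cm [-0.15 -0.03 13.39] len 133.9
tum ts [ 408.6 -312. ] res [-0.2 -0.3  0.2  0.2]
```

View pics/s14.png

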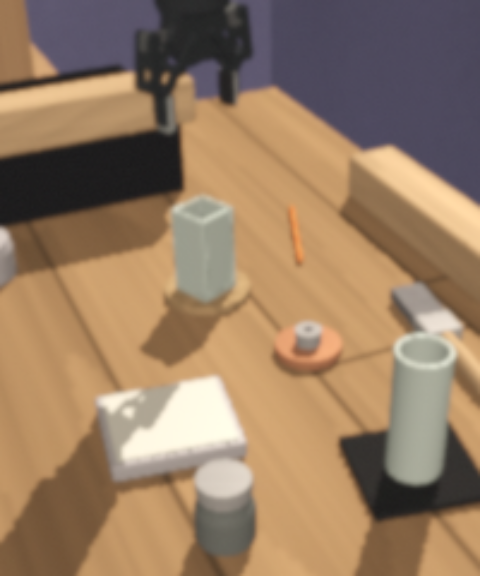

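View pics/t14.png

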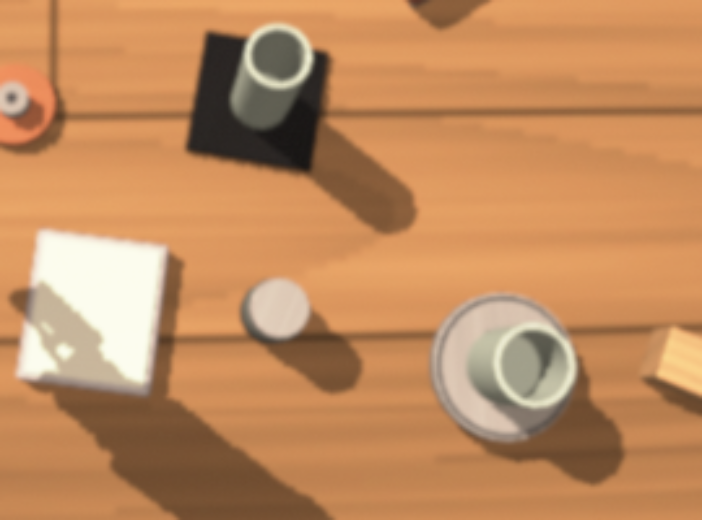

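Tumbler and vase are both upright and near centre. Picking up the square vase.

Emit:
jog_arm:
  rows:
    - [[-0.12, 0, 2.2], [0, 0, 0], 8.54]
    - [[0, 0, 2.5], [0, 0, 0], 8.54]
    - [[0, 0, 2.5], [0, 0, 0], 8.54]
    - [[0, 0, 2.2], [0, 0, 0], 8.54]
    - [[0, 0, 2], [0, 0, 0], 8.54]
    - [[0, 0, 1.2], [0, 0, 0], 8.54]
    - [[0, 0, 0.8], [0, 0, 0], 8.54]
    - [[0, 0, 0], [0, 0, 0], 8.54]
    - [[0, 0, 0], [0, 0, 0], 7]
    - [[0, 0, 0], [0, 0, 0], 6.2]

```text
clock: 39.25
position: [585.4, 245.5, 69.1]
ee_rot: [0.843, -0.537, 0.0, -0.001]
contact_force: [0.3, -0.2, -1.0]
gripper_width: 62.0
```

Emit:
jog_arm:
  rows:
    - [[0, 0, 0], [0, 0, 0], 5.8]
    - [[0, 0, 0], [0, 0, 0], 5.4]
    - [[0, 0, 0], [0, 0, 0], 5.0]
    - [[0, 0, 0], [0, 0, 0], 4.5]
    - [[0, 0, 0], [0, 0, 0], 4]
    - [[0, 0, 0], [0, 0, 0], 4]
    - [[0, 0, 0], [0, 0, 0], 4]

```text
clock: 40.12
position: [585.1, 245.3, 68.6]
ee_rot: [0.843, -0.537, 0.0, -0.0]
contact_force: [-1.7, 0.1, 3.3]
gripper_width: 49.7
```

```bash
python3 -c "
import fit
from fit import *
fit.T=lambda p:np.array([(p[0]+.5)/2.6-.5+220,(p[1]+.5)/2.6-.5+140])
fit.S=lambda p:np.array([(p[0]+.5)/2.4-.5+170,(p[1]+.5)/2.4-.5+160])
fc('tum',100,31,[409,-313],(495,323,577,409),(212,361,311,440))
go(459.8,19.7,150)
"
```

```text
tum t [ 408.1 -313.2] res [ 0.3  0.4 -0.3 -0.4]
tum s [ 408.6 -312. ] res [-0.2 -0.3  0.2  0.2]
tum ts [ 408.3 -312.6] res [-0.1  0.3 -0.6 -0.5 -0.3  0.   0.3  0.5]
t 40.12 p [585.1 245.3  68.6] jaw 25.02 tilt [0.01 0.  ] F [-1.7  0.1  3.3] w 49.7 q [ 0.65  0.55 -0.16  0.   -0.86 -0.22]
az(deg) 0  then shift cm [15.14 20.9  -8.14] len 270.6
```

The tumbler is within about 1 mm of centre. Lifting the square vase and moving it to the panel.

Emit:
jog_arm:
  rows:
    - [[0, 0, -0.5], [0, 0, 0], 4]
    - [[0, 0, -1.5], [0, 0, 0], 4]
    - [[0, 0, -2.2], [0, 0, 0], 4]
    - [[0, 0, -2.3], [0, 0, 0], 4]
    - [[0, 0, -1.5], [0, 0, 0], 4]
    - [[0.8, 1.1, 0], [0, 0, 0], 4]
    - [[1.5, 2.1, 0], [0, 0, 0], 4]
    - [[2, 2.8, 0], [0, 0, 0], 4]
    - [[2.2, 3, 0], [0, 0, 0], 4]
    - [[2.2, 3, 0], [0, 0, 0], 4]

```text
clock: 41.38
position: [510.9, 113.7, 147.1]
ee_rot: [0.843, -0.537, -0.001, 0.001]
contact_force: [0.2, -0.0, -3.6]
gripper_width: 49.4
```

Emit:
jog_arm:
  rows:
    - [[2.2, 3, 0], [0, 0, 0], 4]
    - [[1.8, 2.5, 0], [0, 0, 0], 4]
    - [[1.3, 1.8, 0], [0, 0, 0], 4]
    - [[0.8, 1.1, 0], [0, 0, 0], 4]
    - [[0.3, 0.5, 0], [0, 0, 0], 4]
    - [[0, 0, 0], [0, 0, 0], 4]
    - [[0, 0, 0], [0, 0, 0], 4]
    - [[0, 0, 0], [0, 0, 0], 4]

```text
clock: 42.38
position: [459.9, 20.5, 148.2]
ee_rot: [0.844, -0.537, 0.0, -0.0]
contact_force: [0.2, -0.6, -4.4]
gripper_width: 49.4
```

```bash
python3 -c "
from h import *
go(459.8,19.7,78.6)
im=eyes.get_image('side');cv2.imwrite('pics/s15.png',cv2.resize(im[60:300,170:370],None,fx=2.4,fy=2.4)[:,:,::-1])
"
```

```text
t 42.38 p [459.9  20.5 148.2] jaw 25.05 tilt [0. 0.] F [ 0.2 -0.6 -4.4] w 49.4 q [ 0.4   0.19 -0.5   0.   -0.88  0.04]
az(deg) 0  then shift cm [0.07 0.04 6.96] len 69.6
```

View pics/s15.png

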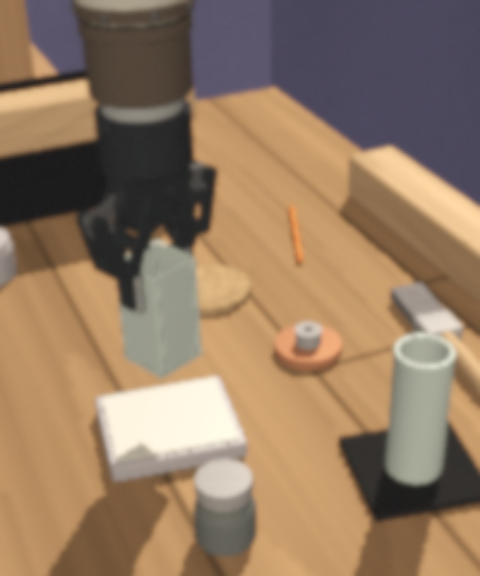

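The square vase is held upright over the panel, so I'm lowering it.

Emit:
jog_arm:
  rows:
    - [[0.06, 0.04, 1.6], [0, 0, 0], 4]
    - [[0, 0, 1.8], [0, 0, 0], 4]
    - [[0, 0, 1.3], [0, 0, 0], 4]
    - [[0, 0, 1], [0, 0, 0], 4]
    - [[0, 0, 0.6], [0, 0, 0], 4]
    - [[0, 0, 0.3], [0, 0, 0], 4]
    - [[0, 0, 0], [0, 0, 0], 4]
    - [[0, 0, 0], [0, 0, 0], 4]
    - [[0, 0, 0], [0, 0, 0], 4]

```text
clock: 43.55
position: [459.6, 19.4, 82.6]
ee_rot: [0.843, -0.537, 0.0, -0.0]
contact_force: [-0.3, 0.3, -4.7]
gripper_width: 49.6
```

Emit:
jog_arm:
  rows:
    - [[0, 0, 0.1], [0, 0, 0], 4]
    - [[0, 0, 0], [0, 0, 0], 4]
    - [[0, 0, 0], [0, 0, 0], 4]

```text
clock: 43.92
position: [459.4, 19.4, 81.3]
ee_rot: [0.843, -0.537, 0.0, -0.0]
contact_force: [-0.0, -0.4, -4.0]
gripper_width: 49.3
```

Emit:
jog_arm:
  rows:
    - [[0, 0, 0.1], [0, 0, 0], 4]
    - [[0, 0, 0], [0, 0, 0], 4]
    - [[0, 0, 0], [0, 0, 0], 4]

```text
clock: 44.3
position: [459.4, 19.3, 80.3]
ee_rot: [0.843, -0.537, 0.0, 0.0]
contact_force: [0.0, -0.7, -3.4]
gripper_width: 49.7
```

Emit:
jog_arm:
  rows:
    - [[0, 0, 0.1], [0, 0, 0], 4]
    - [[0, 0, 0.03], [0, 0, 0], 4]
    - [[0, 0, 0], [0, 0, 0], 4]
    - [[0, 0, 0], [0, 0, 0], 4]

```text
clock: 44.8
position: [459.4, 19.4, 79.0]
ee_rot: [0.843, -0.537, 0.0, -0.0]
contact_force: [0.0, -0.2, -2.8]
gripper_width: 49.7
```

Emit:
jog_arm:
  rows:
    - [[0, 0, 0.05], [0, 0, 0], 4]
    - [[0, 0, 0], [0, 0, 0], 4]
    - [[0, 0, 0], [0, 0, 0], 4]

```text
clock: 45.18
position: [459.5, 19.4, 78.6]
ee_rot: [0.843, -0.537, 0.0, -0.0]
contact_force: [-1.0, -0.9, -3.2]
gripper_width: 49.2
```

Emit:
jog_arm:
  rows:
    - [[0, 0, 0.03], [0, 0, 0], 4]
    - [[0, 0, 0], [0, 0, 0], 4]
    - [[0, 0, 0], [0, 0, 0], 4]

```text
clock: 45.55
position: [459.5, 19.4, 78.6]
ee_rot: [0.843, -0.537, 0.0, -0.0]
contact_force: [-1.7, 1.1, 3.6]
gripper_width: 49.5
```

Firm contact at 78.6 mm, as expected. I release, lift and retreat back and to the left, clear of the pieces.

Emit:
jog_arm:
  rows:
    - [[0, 0, 0], [0, 0, 0], 5.1]
    - [[0, 0, 0], [0, 0, 0], 5.6]
    - [[0, 0, 0], [0, 0, 0], 6.5]
    - [[0, 0, 0], [0, 0, 0], 8.54]
    - [[0, 0, 0], [0, 0, 0], 8.54]
    - [[0, 0, 0], [0, 0, 0], 8.54]
    - [[0, 0, -1], [0, 0, 0], 8.54]
    - [[0, 0, -3], [0, 0, 0], 8.54]
    - [[0, 0, -4], [0, 0, 0], 8.54]
    - [[0, 0, -4], [0, 0, 0], 8.54]

```text
clock: 46.8
position: [459.3, 19.3, 200.2]
ee_rot: [0.843, -0.537, 0.0, -0.0]
contact_force: [1.2, -0.5, -0.0]
gripper_width: 85.5
```

Emit:
jog_arm:
  rows:
    - [[0, 0, -3], [0, 0, 0], 8.54]
    - [[-3, 0, 0], [0, 0, 0], 8.54]
    - [[-4, 0, 0], [0, 0, 0], 8.54]
    - [[-4, 0, 0], [0, 0, 0], 8.54]
    - [[-4, 0, 0], [0, 0, 0], 8.54]
    - [[-4, 0, 0], [0, 0, 0], 8.54]
    - [[-4, 0, 0], [0, 0, 0], 8.54]
    - [[-4, 0, 0], [0, 0, 0], 8.54]
    - [[-3, 0, 0], [0, 0, 0], 8.54]
    - [[0, 0, 0], [0, 0, 0], 8.54]

```text
clock: 48.05
position: [332.0, 292.6, 228.8]
ee_rot: [0.844, -0.536, -0.0, -0.0]
contact_force: [-0.5, -1.2, -0.3]
gripper_width: 85.3
```

```bash
python3 -c "
from h import *
go(459.8,19.7,230)
im=eyes.get_image('side');cv2.imwrite('pics/s16.png',cv2.resize(im[150:400,190:400],None,fx=2.4,fy=2.4)[:,:,::-1])
im=eyes.get_image('top');cv2.imwrite('pics/t16.png',cv2.resize(im[140:340,200:470],None,fx=2.6,fy=2.6)[:,:,::-1])
"
```

```text
t 48.05 p [332.  292.6 228.8] jaw 25.19 tilt [0.03 0.05] F [-0.5 -1.2 -0.3] w 85.3 q [ 1.09  0.07 -0.42  0.   -1.08 -0.65]
az(deg) 0  then shift cm [30.13  0.05 -0.13] len 301.3
```

View pics/s16.png

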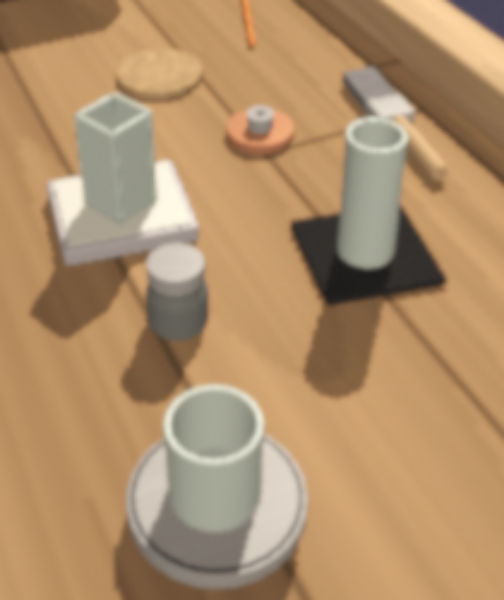

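View pics/t16.png

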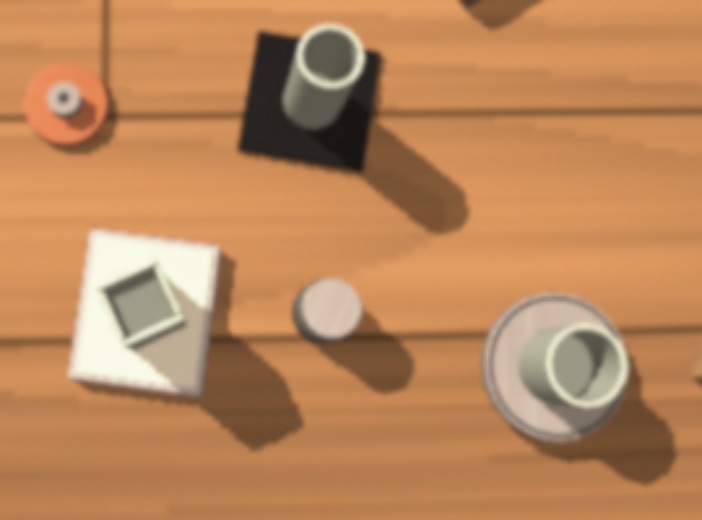

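All three are upright at their stations, and the jar and wheel haven't moved. I'll fit the final positions.

```bash
python3 -c "
import fit
from fit import *
fit.T=lambda p:np.array([(p[0]+.5)/2.6-.5+200,(p[1]+.5)/2.6-.5+140])
fit.S=lambda p:np.array([(p[0]+.5)/2.4-.5+190,(p[1]+.5)/2.4-.5+150])
fr('sq',120,50,50,[460,20,.44],[(156,262),(187,318),(128,349),(99,291)],[(115,94),(154,111),(117,133),(78,113)])
fr('panel',20,125,110,[456,18,-.2],[(91,229),(220,245),(200,396),(68,377)])
fc('vase',133,25,[639,-124],(296,23,366,89),(342,117,407,158))
fc('tum',100,31,[409,-313],(547,323,630,409),(164,386,264,465))
fc('jar',65,26,[457,-124],(297,277,363,341))
"
```

```text
sq t [457.7  17. ] 27.1 res [ 0.5 -1.5  0.9  0.5 -0.2  1.2 -1.2 -0.3]
sq s [462.6  18.1] 26.1 res [ 0.3 -1.2  0.9 -0.5 -0.3  0.8 -1.   0.7]
sq ts [459.7  16.9] 26.8 res [ 0.6 -2.5  0.9 -0.5 -0.2  0.1 -1.1 -1.4 -1.  -0.6 -0.2 -0.  -1.2  1.4
 -2.1  1.4]
panel ts [459.8  20.5] -8.4 res [-0.4 -0.7  0.4 -0.1  0.4  0.3 -0.5  0.4]
vase t [ 639.1 -124.2] res [ 0.6  0.4 -0.6 -0.3]
vase s [ 635.2 -127.2] res [ 0.6  1.4 -0.6 -1.2]
vase ts [ 637.8 -124.7] res [ 0.8  1.  -0.3  0.3  1.1  0.4 -0.2 -2.2]
tum t [ 408.1 -313.6] res [ 0.5  0.4 -0.5 -0.4]
tum s [ 408.5 -312.9] res [-0.1 -0.3  0.1  0.2]
tum ts [ 408.3 -313.2] res [ 0.3  0.3 -0.7 -0.5 -0.1 -0.1  0.   0.5]
jar ts [ 456.5 -125.5] res [-0.1 -0.6  0.1  0.6]
```

```bash
python3 -c "
from bench import arm
print(arm.read_state()['clock'],arm.job_done())"
```

```text
the job is handed in; nothing more can be done
48.15 None
```

All three glasses stand upright on their new stations, and I handed the job in at about 48 s of the 112 s allowed. I parked the square vase on the cork pad. Then the tall vase went to the mat, the tumbler to the turntable, and the square vase to the light panel. I lowered each piece until it touched before releasing it.

My last camera fits, against the middle of each station (good to about 2 mm):

| Piece | Offset from the middle | How well the views agree |
|---|---|---|
| Tall vase on the mat | about 1 mm | The side view alone reads 4–5 mm off, and its fit is poor |
| Tumbler on the turntable | about 1 mm | Both views agree |
| Square vase on the light panel | about 3–4 mm | The arm's position at release says within 1 mm |

- **Bystanders:** the jar measured within about 1 mm of its starting position. The copper wheel looked unmoved in the pictures, but I didn't measure it again.
- **Forces:** the highest contact force shown at any move's end was about 6 N.
- **Grip reading:** the gripper read 60.4 mm on the 62 mm tumbler. It held firmly, and I saw no slip.
- **Square vase angle:** it sits about 35° round from the panel's edges, as the task didn't ask for it to be squared up.

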